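# Hold the spring clip open over the plant card

## Robot

A 6-joint arm with a two-finger parallel gripper is mounted at the origin on a cart in front of the work surface, level with it; the furniture and walls round the work are solid. World frame = base frame: x ahead of the robot, y to its left, z up, the work surface at z = 0. Lengths are in m, angles in rad, forces in N, time in s.
With the tool pointing down it reaches from about 0.25 to 0.775 m from the base axis. Payload 4 kg.
Tool frame: the origin (TCP) lies midway between the tips of the shut fingers; the grasp point (between the pads) lies 19 mm behind it (robot.tcp_to_grasp is the distance from the TCP to the grasp point, in m); x points along the fingers, y is the direction in which the jaws open and shut, and the axes are right-handed (so a half turn about x gives the same grasp; the last joint's range is limited). The gripper opens to 94 mm and grips with 3 to 60 N. Pads are 16 mm wide; open, the fingers measure 119 mm over their backs; the gripper's body (75 mm by 177 mm) begins 78 mm behind the grasp point.
Start: joints at [-1.354, 0.087, 1.371, -0, 1.684, -0.103], TCP at [0.173, -0.522, 0.172] pointing down, gripper open.
Joint ranges: [-3.1, 3.1], [-0.76, 2.03], [0.27, 2.55], [-1.08, 4.22], [0.17, 2.65], [-2.57, 2.57]. Speed limits (rad/s): [2.79, 2.79, 3.14, 3.14, 3.14, 3.14].

## Interface

Orientations are given as [roll, pitch, yaw] about the fixed x, y, z axes, in that order (R = Rz(yaw) Ry(pitch) Rx(roll)).
In Python, from bench import robot gives the robot as it stands.
- The arm moves only by the tool send_rows, never from a script. Its argument "increments" is a list of rows, each a list of 5 numbers: the opening, from -1 (shut) to 1 (fully open), so that 0 is half open, then the shift along the tool's x, y, z in m, then the turn about the tool's x in rad. In form: [[hand, tx, ty, tz, roll], ...]. A call has 1 to 5 rows; each row is the pose to reach, as a shift and turn from the pose commanded when the call began, along the tool's axes at that moment; what a row does not reach only later rows make up. A row lasts 1/12 s, in which the tool goes at most 41.7 mm and 7.16 degrees, less where a joint would pass 70% of its speed; a pose out of reach is approached as far as the arm can. A call with a gripper value outside its range is refused whole. The fingers move at their own pace and stop on an object; the grip force is fixed at half the most. Time passes only in rows, so rows that repeat a pose let the fingers close. It gives the time, the measured TCP pose, the force and the opening at its end, in the units of the state.
- robot.get_obs(): the state, without advancing time (a new reading comes with each control period).
- robot.snapshot(name): name is "side" or "top"; returns a dict with "image" (384x512x3 uint8, red, green, blue), "intrinsics" (3x3 intrinsics, pixels), "world_from_camera" (4x4, takes a point from camera to world coordinates). Camera axes: x right, y down, z forward; pixel columns grow to the right and rows downward; lengths in m; the calibration is good to about 2 mm. A picture is of the moment at which its call begins. There is no depth.
- robot.close_job(): hands the job in, once; it reports no verdict.
The state is a dict: "time": time; "joint_positions": joint angles; "qvel": joint speeds; "joint_torque": joint torques, N m; "tool_pos": TCP position; "ee_rot": TCP orientation; "wrist_force": force on the tool from outside, world axes, zero at the start; "wrist_torque": the same for the moment, N m; "width": finger opening in m.
Only numpy, scipy, OpenCV 4.12 (cv2) and the standard library are available. Lean on these libraries where they do the work, as an engineer would, in place of code of your own. Each camera call takes 0.05 s, during which the arm holds its last target.

## Task

Stand the wooden plant-card stand on the bench midway between the two upturned clay pots, its long side in line with the two pots, and let go of it. Then squeeze the wooden spring clip so that it lets go of its rest, lift it off, and lower it, squeezed wide open, over the top edge of the card: one jaw down each side of the card, about half the jaws' length below the edge, and clip and fingers not touching the stand or card. Finish while still holding the clip gaping there, ready for a seed packet to be slipped in, and leave the pots, the hand fork and the seed packet where they are.

Things in the scene. Friction and masses are not known exactly. Their poses are not given: they have to be found in the camera images.
- card_stand: Loose plant-card stand, 0.2 kg: wooden foot 44 (x) x 130 (y) x 26 (z) mm; origin at the centre of its underside, z up, y along the foot. A square wooden grip post stands on it at y = -38 mm, and a white upright card with a green seedling (4 mm thick along x) from y = -8 to +58 mm, top edge 90 mm above the underside.
- stand_post (a point): Grip point of the stand's post, on its axis, 62 mm above the foot's underside. The post is 22 x 22 mm, its top 80 mm above the underside; grip it across the stand's x. Axes as the stand's.
- card_edge (a point): Middle of the card's top edge, 90 mm above the foot's underside and 63 mm along the stand's y from the post; axes as the stand's (x is square to the card).
- pot_left: Terracotta flower pot standing upside down, 107 mm across the rim, 94 mm high, 0.25 kg, loose; origin at the centre of its foot on the bench. The left and larger one of two.
- pot_right: Terracotta flower pot standing upside down, 84 mm across the rim, 74 mm high, 0.23 kg, loose; origin at the centre of its foot on the bench, always 300 mm from the left pot's.
- midway (a point): The spot on the bench midway between the two pots (nothing marks it); its y axis points from the right pot to the left pot.
- clip: Wooden peg-like spring clip, 80 g, standing jaws down, clamped on its rest. Origin at the pivot (steel coil), z up through the handles, x across the jaws, y along the pivot. Two levers 24 mm wide (y), 8 mm thick: handles rise 48 mm above the pivot, slanting outward to 51 mm over their tops; jaws reach 40 mm below it. Pressing the handles together along x opens the jaws; let go, it springs shut.
- clip_grip (a point): Where to squeeze the clip: on its centre line, mid-height of the handles, 36 mm above the pivot (92 mm above the bench at the start); axes as the clip's. Squeezing takes about 3 N at first, 8 N fully open, where there is a firm stop: then the handles are parallel, 21 mm over their outer faces.
- jaw_a_tip (a point): Inner lower edge of the jaw on the clip's +x side: 40 mm below the pivot when shut, 37 mm below it when fully squeezed, with 29 mm between the two tips.
- jaw_b_tip (a point): Inner lower edge of the jaw on the clip's -x side, 40 mm below the pivot when shut.
- clip_a (a joint): Opening angle of the jaw on the clip's +x side (rad): about 0 clamped on the rest, 0.32 fully squeezed. The other lever always turns by the same angle the other way.
- clip_rest: Fixed clip rest: dark wooden foot 76 (x) x 74 (y) x 12 (z) mm, origin at the centre of its underside, with an upright metal tongue 4 mm thick (x), 60 mm long (y), top 40 mm above the bench. At the start the clip's jaws grip the tongue 24 mm deep, clip axes along the rest's.
- garden_fork: Loose garden hand fork with a wooden handle, 295 x 72 x 32 mm, lying on the bench: a bystander.
- seed_packet: Loose paper seed packet with a yellow flower, 112 x 82 x 10 mm, lying on the bench: a bystander.

How it is judged:
By the outcome, as a careful person would: the job done as asked, in the order asked, and still so for the second after the job is handed in, while the arm keeps its last pose, push and grip.
It also fails if it takes over 56 s, if anything falls off the work surface, if the arm or the gripper's body presses on something with over 40 N, if the wrist force passes 120 N, or if a joint passes its speed limit or range.

## Working session

There is one attempt and no reset: what is moved stays moved. The work goes in short steps, Python scripts to look and compute and a tool call to move; the robot and the scene stay as the last step left them, time stands still between calls to the robot, and variables do not carry over. Pictures are saved under pics/ and viewed, and the job is handed in when it is done.

Besides the shell and the picture viewer there is one more tool, called as name([rows], argument=value, ...), one row to a line, values as JSON. send_rows: Moves the arm, as the interface text tells. Its arguments: {"type":"object","properties":{"increments":{"type":"array"}},"required":["increments"]}

```bash
ls; mkdir -p pics; python3 - <<'E'
from bench import robot
import cv2
print(robot.get_obs())
for n in ("side","top"):
    s=robot.snapshot(n)
    cv2.imwrite(f"pics/{n}0.png",cv2.cvtColor(s["image"],cv2.COLOR_RGB2BGR))
    print(n,s["intrinsics"].tolist(),s["world_from_camera"].round(4).tolist())
print(robot.tcp_to_grasp)
E
```

```text
pics
{'time': 0.0, 'joint_positions': array([-1.35412357e+00,  8.79016606e-02,  1.37225907e+00, -6.39203756e-05,
        1.68359563e+00, -1.03094755e-01]), 'qvel': array([-0.00020583,  0.00097996, -0.00040093, -0.00019838, -0.0023087 ,
        0.00191609]), 'joint_torque': array([ 7.64073611e-04, -3.40188074e+01, -3.02423930e+01,  7.19343871e-02,
        3.30466940e-02, -1.76479839e-04]), 'tool_pos': array([ 0.17272921, -0.52150962,  0.17123097]), 'ee_rot': array([-1.64453806,  1.56863169,  1.81681498]), 'wrist_force': array([-0.53023895, -0.41271298,  0.33250723]), 'wrist_torque': array([-0.05056719, -0.01706167,  0.01897987]), 'width': 0.09387267340450728}
side [[493.3192772392819, 0.0, 251.97386770252842], [0.0, 493.3192772392819, 190.08464134275965], [0.0, 0.0, 1.0]] [[0.999, 0.0252, -0.036, 0.5946], [0.0437, -0.659, 0.7509, -1.064], [-0.0048, -0.7517, -0.6595, 1.0196], [0.0, 0.0, 0.0, 1.0]]
top [[385.7668086238991, 0.0, 253.81451674569166], [0.0, 385.7668086238991, 181.90340917715528], [0.0, 0.0, 1.0]] [[0.0288, -0.9965, 0.0784, 0.4625], [-0.9996, -0.029, -0.0014, 0.0327], [0.0037, -0.0783, -0.9969, 1.1631], [0.0, 0.0, 0.0, 1.0]]
0.0188
```

View pics/side0.png

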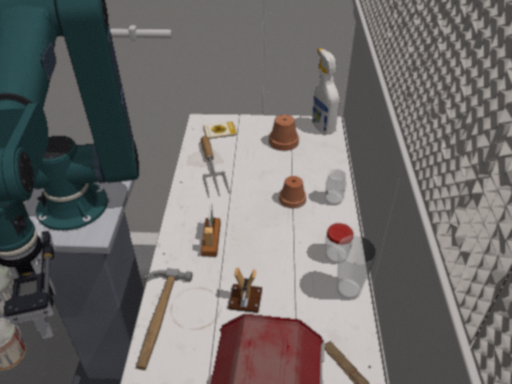

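View pics/top0.png

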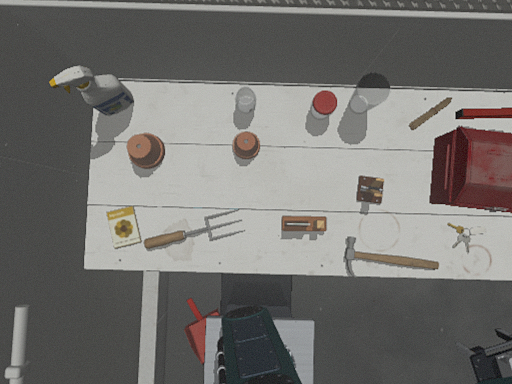

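```bash
cat > h.py <<'E'
import numpy as np, cv2
from bench import robot
def snap(n):
    s=robot.snapshot(n); im=cv2.cvtColor(s["image"],cv2.COLOR_RGB2BGR); return im,np.array(s["intrinsics"]),np.array(s["world_from_camera"])
def crop(im,x0,y0,x1,y1,k,f):
    c=cv2.resize(im[y0:y1,x0:x1],None,fx=k,fy=k,interpolation=cv2.INTER_CUBIC)
    for x in range((x0+9)//10*10,x1,10):
        cv2.line(c,((x-x0)*k,0),((x-x0)*k,4 if x%50 else 12),(255,0,255),1)
        if x%20==0: cv2.putText(c,str(x),((x-x0)*k,20),0,.35,(255,0,255),1)
    for y in range((y0+9)//10*10,y1,10):
        cv2.line(c,(0,(y-y0)*k),(6,(y-y0)*k),(255,0,255),1)
        if y%20==0: cv2.putText(c,str(y),(8,(y-y0)*k+4),0,.35,(255,0,255),1)
    cv2.imwrite(f,c)
def ray(K,T,uv):
    d=T[:3,:3]@np.linalg.inv(K)@np.array([uv[0],uv[1],1.]); return T[:3,3],d
def onz(K,T,uv,z):
    o,d=ray(K,T,uv); return o+d*(z-o[2])/d[2]
def proj(K,T,P):
    P=np.atleast_2d(P); c=(P-T[:3,3])@T[:3,:3]; p=c@K.T; return p[:,:2]/p[:,2:]
def tri(rays):
    A=np.zeros((3,3));b=np.zeros(3)
    for o,d in rays:
        d=d/np.linalg.norm(d);M=np.eye(3)-np.outer(d,d);A+=M;b+=M@o
    return np.linalg.solve(A,b)
E
python3 - <<'E'
from h import *
im,K,T=snap("top"); np.savez("top.npz",im=im,K=K,T=T)
crop(im,120,120,270,180,5,"pics/t_pots.png"); crop(im,270,160,400,250,6,"pics/t_st.png")
im,K,T=snap("side");np.savez("side.npz",im=im,K=K,T=T)
crop(im,250,100,330,220,5,"pics/s_pots.png"); crop(im,190,190,280,320,4,"pics/s_st.png")
E
```

```text
(no output)
```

View pics/t_pots.png

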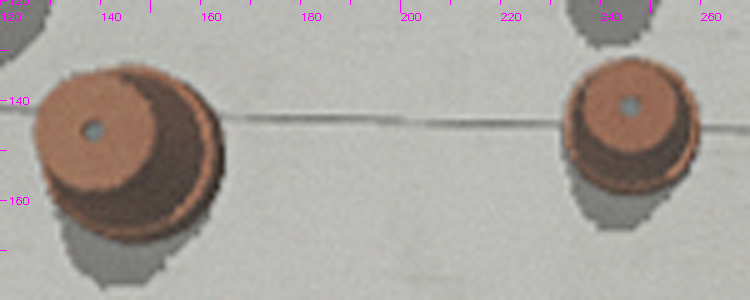

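View pics/t_st.png

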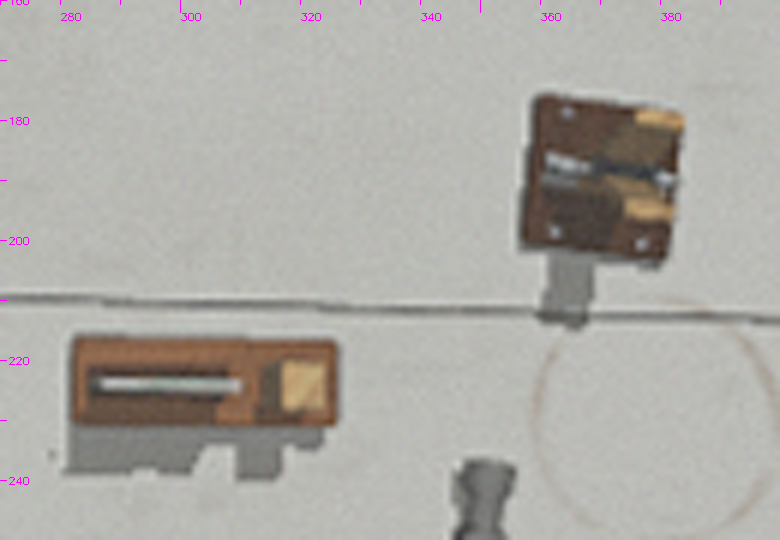

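View pics/s_pots.png

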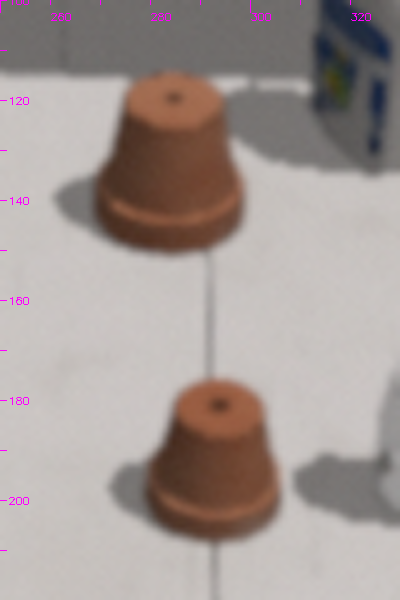

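View pics/s_st.png

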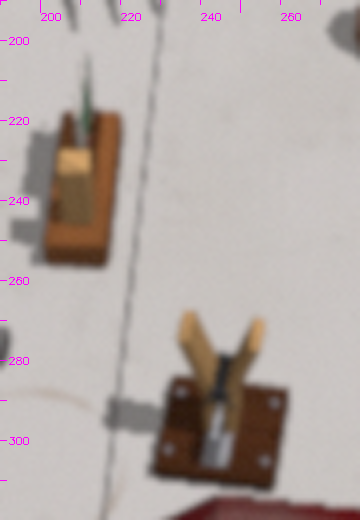

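```bash
cat > m1.py <<'E'
from h import *
from scipy.optimize import least_squares
t=np.load("top.npz");s=np.load("side.npz")
KT=t["K"],t["T"];KS=s["K"],s["T"]
def px(p,x0,y0,k): return np.array([x0+(p[0]+.5)/k-.5,y0+(p[1]+.5)/k-.5])
tp=lambda p:px(p,120,120,5); ts=lambda p:px(p,270,160,6); sp=lambda p:px(p,250,100,5); ss=lambda p:px(p,190,190,4)
for nm,a,b,z in(("L",(92,130),(174,98),.094),("R",(629,106),(219,405),.074)):
    print(nm,"top",onz(*KT,tp(a),z)[:2],"side",onz(*KS,sp(b),z)[:2],"tri",tri([ray(*KT,tp(a)),ray(*KS,sp(b))]))
def fit(P,top,side,x0):
    def f(q,full=False):
        c,sn=np.cos(q[2]),np.sin(q[2]);R=np.array([[c,-sn,0],[sn,c,0],[0,0,1]])
        r=[]
        for cam,l in((KT,top),(KS,side)):
            for n,uv in l: r.append(proj(*cam,R@np.array(n)+[q[0],q[1],0])[0]-uv)
        return np.concatenate(r)
    o=least_squares(f,x0,loss="soft_l1"); return o.x,o.fun.reshape(-1,2).round(1)
top=[((.022,.065,.026),ts((74,337))),((.022,-.065,.026),ts((338,341))),((-.022,-.065,.026),ts((336,424))),
 ((0,.058,.09),ts((92,381))),((0,-.008,.09),ts((242,386))),((.011,-.027,.08),ts((283,361))),((.011,-.049,.08),ts((326,361))),((-.011,-.049,.08),ts((325,408))),((-.011,-.027,.08),ts((282,408)))]
side=[((.022,.065,.026),ss((120,112))),((.022,-.065,.026),ss((106,246))),((-.022,-.065,.026),ss((42,244))),((-.011,-.049,.08),ss((58,174))),((.011,-.049,.08),ss((91,174)))]
print("stand",*fit(None,top,side,[.35,0,0]))
print("stand top",*fit(None,top,[],[.35,0,0]));print("stand side",*fit(None,[],side,[.35,0,0]))
# rest: image top view corners of foot top z=.012 ; clip handles
for p in((540,94),(684,112),(669,262),(522,250)): print("restc",onz(*KT,ts(p),.012))
for p in((180,375),(288,390),(270,490),(152,474)): print("restc s",onz(*KS,ss(p),.012))
E
python3 m1.py
```

```text
L top [0.63896612 0.3579196 ] side [0.63826526 0.35929764] tri [0.63848121 0.35750088 0.09523812]
R top [0.66512905 0.05852197] side [0.66403147 0.0600574 ] tri [0.66438314 0.05844084 0.07548237]
stand [ 0.4345811  -0.11942667  0.01768748] [[-0.1 -0.3]
 [ 0.1 -0.4]
 [ 0.5  0.8]
 [ 1.2  0.6]
 [-0.   0. ]
 [-0.6  0.2]
 [ 0.1  0.3]
 [ 0.3  0.4]
 [-0.4  0.3]
 [ 1.  -0.5]
 [ 0.9  0. ]
 [ 0.5  0.3]
 [-0.2 -0.5]
 [-0.1 -0.4]]
stand top [ 0.43518473 -0.11911774  0.01775475] [[-0.2 -0.5]
 [ 0.  -0.7]
 [ 0.4  0.6]
 [ 1.   0.4]
 [-0.1 -0.2]
 [-0.7 -0. ]
 [ 0.   0.1]
 [ 0.2  0.2]
 [-0.5  0.1]]
stand side [ 0.4330731  -0.12023422  0.02897341] [[ 0.2 -0.3]
 [ 0.6  0.2]
 [ 0.2  0.6]
 [-0.6 -0.2]
 [-0.5 -0.2]]
restc [ 0.58227227 -0.28559233  0.012     ]
restc [ 0.57533553 -0.35767839  0.012     ]
restc [ 0.5002126  -0.35039694  0.012     ]
restc [ 0.50405939 -0.27720622  0.012     ]
restc s [ 0.51112944 -0.27858976  0.012     ]
restc s [ 0.58022138 -0.2876738   0.012     ]
restc s [ 0.57152872 -0.36288914  0.012     ]
restc s [ 0.49936859 -0.35427463  0.012     ]
```

```bash
cat > go.py <<'E'
import sys
from h import *
from scipy.spatial.transform import Rotation as Ro
o=robot.get_obs(); R=Ro.from_euler("xyz",o["ee_rot"]).as_matrix(); p=o["tool_pos"]
def tgt(x,y,z,yaw):
    d=R.T@(np.array([x,y,z])-p)
    a=np.arctan2(R[1,1],R[0,1]); dy=(yaw-a+np.pi/2)%np.pi-np.pi/2
    # tool x down => world yaw +dy is roll -dy
    print("shift",d.round(4),"roll",round(-dy*(-R[2,0]/abs(R[2,0]))*-1 if R[2,0]>0 else -dy,4),"rows>=",round(np.linalg.norm(d)/.0417,1),round(abs(dy)/.125,1))
print("t",round(o["time"],2),"p",p.round(4),"w",round(o["width"],4),"F",o["wrist_force"].round(1),"q",o["joint_positions"].round(2))
print("x",R[:,0].round(4),"y",R[:,1].round(4),"yaw_y",round(float(np.arctan2(R[1,1],R[0,1])),4))
v=[float(a) for a in sys.argv[1:]]
for i in range(0,len(v),4): tgt(*v[i:i+4])
E
# post grip TCP: post = origin + R(yaw)*(0,-.038); z tcp = .062-.019
python3 - <<'E'
import numpy as np
q=(.4346,-.1194,.018);print(q[0]+.038*np.sin(q[2]),q[1]-.038*np.cos(q[2]))
q=(.6516,.2088,.0866);print(q[0]+.038*np.sin(q[2]),q[1]-.038*np.cos(q[2]), q[0]-.025*np.sin(q[2]),q[1]+.025*np.cos(q[2]))
E
python3 go.py .4353 -.1574 .15 .018
```

```text
0.4352839630645983 -0.15739384416621022
0.6548866882834314 0.17094240261020843 0.6494377050766897 0.2337063140722313
t 0.2 p [ 0.1728 -0.5218  0.1716] w 0.0938 F [-0.8  0.1 -0.4] q [-1.35  0.09  1.37 -0.    1.68 -0.1 ]
x [-3.0e-04  1.3e-03 -1.0e+00] y [ 0.3144 -0.9493 -0.0014] yaw_y -1.251
shift [ 0.022  -0.2633 -0.3637] roll -1.269 rows>= 10.8 10.2
```

send_rows([
  [1,0,-0.02,-0.03,-0.12],
  [1,0,-0.044,-0.06,-0.24],
  [1,0,-0.066,-0.092,-0.36],
  [1,0,-0.09,-0.124,-0.48],
  [1,0,-0.113,-0.156,-0.6],
])

```text
time: 0.62
tool_pos: [0.286, -0.3641, 0.1721]
ee_rot: [-2.683, 1.571, 1.384]
wrist_force: [0.7, 0.8, 1.0]
width: 0.0939
```

```bash
python3 go.py .4353 -.1574 .15 .018
```

```text
t 0.62 p [ 0.286  -0.3641  0.1721] w 0.0939 F [0.7 0.8 1. ] q [-1.03 -0.11  1.56  0.    1.69 -0.38]
x [ 1.e-04  3.e-04 -1.e+00] y [ 7.985e-01 -6.020e-01 -1.000e-04] yaw_y -0.6459
shift [ 0.0222 -0.0052 -0.255 ] roll -0.6639 rows>= 6.1 5.3
```

send_rows([
  [1,0,-0.001,-0.04,-0.12],
  [1,0,-0.002,-0.08,-0.24],
  [1,0,-0.003,-0.12,-0.36],
  [1,0,-0.004,-0.16,-0.48],
  [1,0,-0.004,-0.2,-0.6],
])

```text
time: 1.03
tool_pos: [0.4041, -0.2024, 0.1724]
ee_rot: [0.804, 1.57, -0.812]
wrist_force: [1.2, -0.2, -0.1]
width: 0.0941
```

```bash
python3 go.py .4353 -.1574 .12 .018
```

```text
t 1.03 p [ 0.4041 -0.2024  0.1724] w 0.0941 F [ 1.2 -0.2 -0.1] q [-0.59 -0.13  1.59 -0.    1.69 -0.54]
x [ 3.e-04 -3.e-04 -1.e+00] y [ 9.99e-01 -4.52e-02  3.00e-04] yaw_y -0.0452
shift [ 0.0524  0.0292 -0.0464] roll -0.0632 rows>= 1.8 0.5
```

send_rows([
  [1,0,0.015,-0.023,-0.03],
  [1,0,0.029,-0.046,-0.063],
  [1,0.02,0.029,-0.046,-0.063],
  [1,0.02,0.029,-0.046,-0.063],
])

```text
time: 1.37
tool_pos: [0.4337, -0.1577, 0.1492]
ee_rot: [-2.026, 1.565, 2.701]
wrist_force: [0.2, -0.5, -1.1]
width: 0.0937
```

```bash
python3 go.py .4353 -.1574 .043 .018; python3 - <<'E'
from h import *
im,K,T=snap("top");crop(im,240,140,400,260,5,"pics/t1.png")
im,K,T=snap("side");crop(im,140,120,290,270,4,"pics/s1.png")
E
```

```text
t 1.37 p [ 0.4337 -0.1577  0.1492] w 0.0937 F [ 0.2 -0.5 -1.1] q [-0.47 -0.1   1.6  -0.    1.64 -0.49]
x [-0.0051  0.0024 -1.    ] y [ 0.9999  0.0152 -0.0051] yaw_y 0.0152
shift [0.1062 0.0022 0.    ] roll -0.0028 rows>= 2.5 0.0
```

View pics/s1.png

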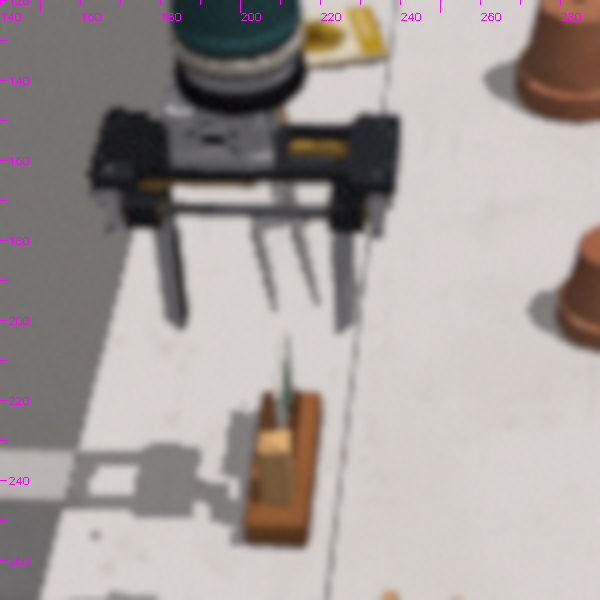

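View pics/t1.png

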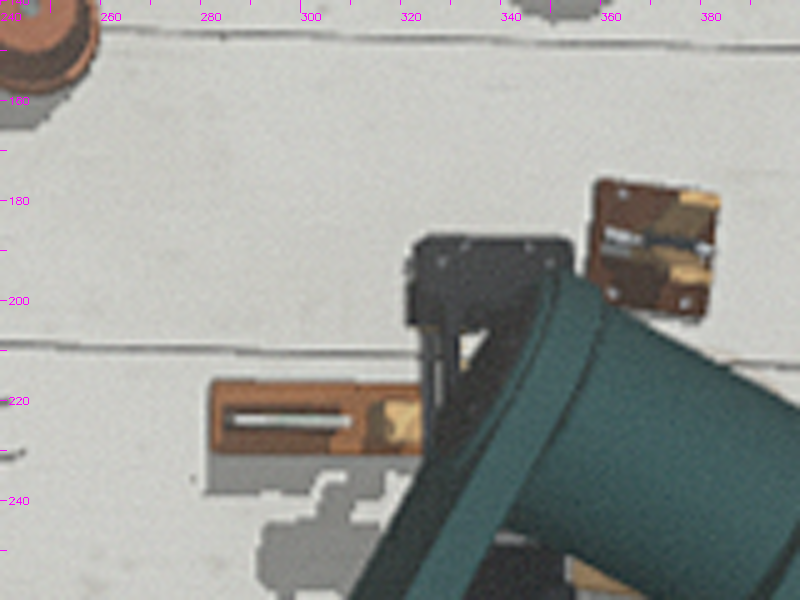

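```bash
python3 - <<'E'
from h import *
s=np.load("side.npz")
o=robot.get_obs();p=o["tool_pos"];print(p)
for dx in(-.0595,-.047,0,.047,.0595): print(proj(s["K"],s["T"],p+[dx,0,0]))
E
python3 go.py .4353 -.1574 .043 .018
```

```text
[ 0.43400511 -0.15950605  0.15153881]
[[182.97152364 210.03731653]]
[[187.83959907 210.16774278]]
[[206.17476667 210.65898152]]
[[224.55938193 211.15154506]]
[[229.457257   211.28276972]]
t 1.47 p [ 0.434  -0.1595  0.1515] w 0.0941 F [-0.2 -0.5  0.5] q [-0.47 -0.1   1.6  -0.    1.65 -0.49]
x [-2.4e-03  8.0e-04 -1.0e+00] y [ 0.9999  0.0122 -0.0024] yaw_y 0.0122
shift [ 0.1085  0.0016 -0.002 ] roll -0.0058 rows>= 2.6 0.0
```

```bash
python3 - <<'E'
from h import *
im,K,T=snap("side");o=robot.get_obs();p=o["tool_pos"]
c=cv2.resize(im[140:240,150:260],None,fx=7,fy=7,interpolation=cv2.INTER_NEAREST)
for dx in(-.0595,-.047,0,.047,.0595):
  for dz in (0,.019,.04,.097):
    u=proj(K,T,p+[dx,0,dz])[0]; cv2.circle(c,(int((u[0]-150+.5)*7),int((u[1]-140+.5)*7)),3,(0,0,255),-1)
cv2.imwrite("pics/s2.png",c)
E
```

```text
(no output)
```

View pics/s2.png

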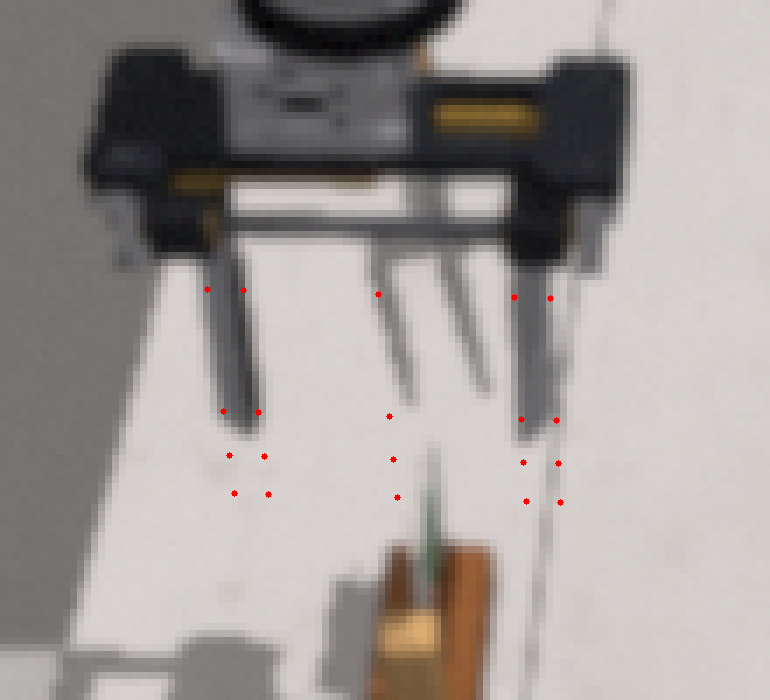

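```bash
python3 - <<'E'
from h import *
im,K,T=snap("top");o=robot.get_obs();p=o["tool_pos"];print(p)
x0,y0,k=290,170,8
c=cv2.resize(im[y0:240,x0:380],None,fx=k,fy=k,interpolation=cv2.INTER_NEAREST)
def dot(P,col):
    u=proj(K,T,P)[0]; cv2.circle(c,(int((u[0]-x0+.5)*k),int((u[1]-y0+.5)*k)),3,col,-1)
for dx in(-.0885,.0885):
  for dy in(-.0375,.0375):
    dot(p+[dx,dy,.097],(0,0,255));dot(p+[dx,dy,.15],(0,255,255))
for dx in(.047,.0595):
  for dy in(-.008,.008): dot(p+[dx,dy,0],(255,0,255)); dot(p+[dx,dy,.06],(255,0,0))
cv2.imwrite("pics/t2.png",c)
E
```

```text
[ 0.43464053 -0.16053336  0.1529375 ]
```

View pics/t2.png

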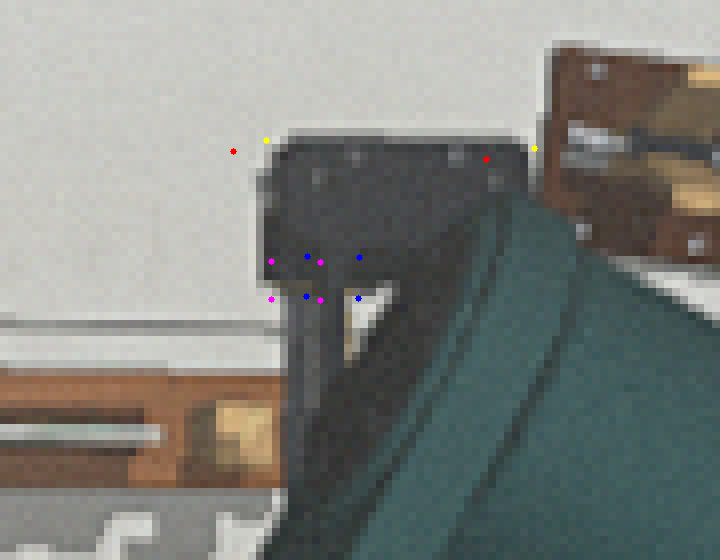

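send_rows([
  [-1,0,0,0,0],
  [-1,0,0,0,0],
  [-1,0,0,0,0],
  [-1,0,0,0,0],
  [-1,0,0,0,0],
])

```text
time: 1.98
tool_pos: [0.4348, -0.1601, 0.1526]
ee_rot: [0.929, 1.57, -0.63]
wrist_force: [-0.2, 0.4, 0.1]
width: 0.0641
```

```bash
python3 go.py;python3 - <<'E'
from h import *
im,K,T=snap("side");o=robot.get_obs();p=o["tool_pos"];print(p)
c=cv2.resize(im[140:240,150:260],None,fx=7,fy=7,interpolation=cv2.INTER_NEAREST)
for dx in(0,):
  for dz in (0,.019,.04,.097):
    u=proj(K,T,p+[dx,0,dz])[0]; cv2.circle(c,(int((u[0]-150+.5)*7),int((u[1]-140+.5)*7)),3,(0,0,255),-1)
cv2.imwrite("pics/s3.png",c)
E
python3 go.py
```

```text
t 1.98 p [ 0.4348 -0.1601  0.1526] w 0.0641 F [-0.2  0.4  0.1] q [-0.48 -0.1   1.6  -0.    1.65 -0.49]
x [ 4.e-04 -3.e-04 -1.e+00] y [9.999e-01 1.140e-02 4.000e-04] yaw_y 0.0114
[ 0.43478347 -0.16003764  0.15253042]
t 2.03 p [ 0.4348 -0.16    0.1525] w 0.06 F [ 0.2 -0.3  0.3] q [-0.48 -0.1   1.6  -0.    1.65 -0.49]
x [ 3.e-04 -2.e-04 -1.e+00] y [9.999e-01 1.160e-02 3.000e-04] yaw_y 0.0116
```

View pics/s3.png

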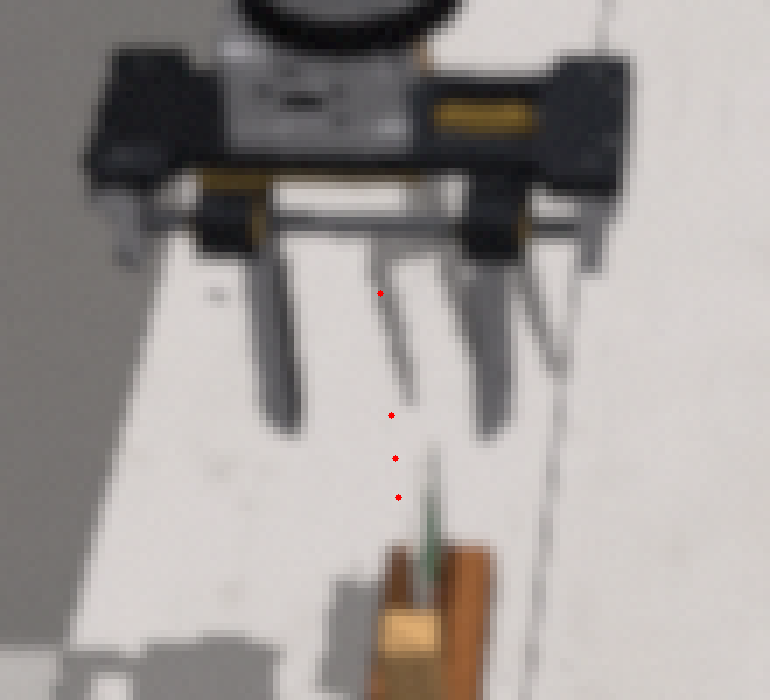

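```bash
python3 - <<'E'
from h import *
t=np.load("top.npz");s=np.load("side.npz")
print(tri([ray(t["K"],t["T"],(324.5,187.5)),ray(s["K"],s["T"],(239,148.5))]))
for z in(.2,.25,.3): print(onz(t["K"],t["T"],(324.5,187.5),z),onz(t["K"],t["T"],(355.5,187.5),z),onz(s["K"],s["T"],(239,148.5),z),onz(s["K"],s["T"],(239,168),z))
E
```

```text
[ 0.52006308 -0.12315576  0.32340295]
[ 0.52934354 -0.1459695   0.2       ] [ 0.53160056 -0.22360774  0.2       ] [0.50601139 0.04346299 0.2       ] [ 0.51152268 -0.04325668  0.2       ]
[ 0.52587421 -0.136695    0.25      ] [ 0.52801404 -0.21030246  0.25      ] [ 0.51141638 -0.02409933  0.25      ] [ 0.51659146 -0.10552865  0.25      ]
[ 0.52240487 -0.1274205   0.3       ] [ 0.52442753 -0.19699718  0.3       ] [ 0.51682137 -0.09166164  0.3       ] [ 0.52166023 -0.16780062  0.3       ]
```

```bash
python3 go.py .4353 -.1574 .09 .018
```

```text
t 2.03 p [ 0.4348 -0.16    0.1525] w 0.06 F [ 0.2 -0.3  0.3] q [-0.48 -0.1   1.6  -0.    1.65 -0.49]
x [ 3.e-04 -2.e-04 -1.e+00] y [9.999e-01 1.160e-02 3.000e-04] yaw_y 0.0116
shift [ 0.0625  0.0005 -0.0026] roll -0.0064 rows>= 1.5 0.1
```

send_rows([
  [0.6,0.02,0.0005,-0.0026,-0.0064],
  [0.6,0.04,0.0005,-0.0026,-0.0064],
  [0.6,0.06,0.0005,-0.0026,-0.0064],
  [0.6,0.06,0.0005,-0.0026,-0.0064],
])

```text
time: 2.37
tool_pos: [0.4324, -0.1558, 0.0881]
ee_rot: [-2.046, 1.562, 2.685]
wrist_force: [0.0, -0.4, -1.0]
width: 0.0749
```

```bash
cat > ov.py <<'E'
import sys
from h import *
n=sys.argv[1];o=robot.get_obs();p=o["tool_pos"]
im,K,T=snap("side");print(p,o["width"])
x0,y0,x1,y1=[int(a) for a in sys.argv[2:6]];k=7
c=cv2.resize(im[y0:y1,x0:x1],None,fx=k,fy=k,interpolation=cv2.INTER_NEAREST)
for dz in (0,.019,.097):
    u=proj(K,T,p+[0,0,dz])[0]; cv2.circle(c,(int((u[0]-x0+.5)*k),int((u[1]-y0+.5)*k)),3,(0,0,255),-1)
cv2.imwrite(n,c)
E
python3 ov.py pics/s4.png 160 150 270 235; python3 go.py
```

```text
[ 0.43240291 -0.15579776  0.08805511] 0.07489811739797454
t 2.42 p [ 0.4335 -0.1564  0.0903] w 0.0749 F [ 0.4 -0.3  0.2] q [-0.47 -0.08  1.7  -0.    1.52 -0.49]
x [-0.0047  0.0023 -1.    ] y [ 0.9998  0.0184 -0.0046] yaw_y 0.0184
```

View pics/s4.png

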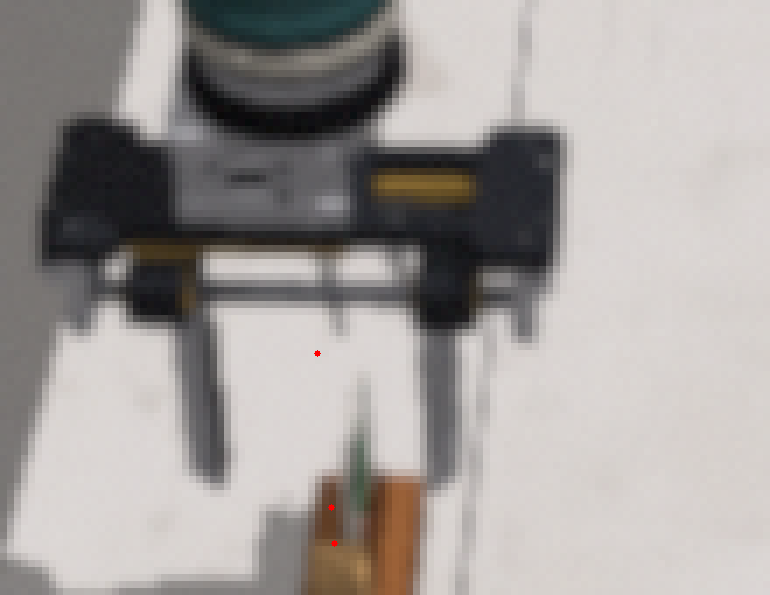

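```bash
python3 - <<'E'
from h import *
im,K,T=snap("top");o=robot.get_obs();p=o["tool_pos"];print(p)
x0,y0,k=280,165,7
c=cv2.resize(im[y0:245,x0:390],None,fx=k,fy=k,interpolation=cv2.INTER_NEAREST)
cv2.imwrite("pics/t3.png",c)
E
```

```text
[ 0.434809   -0.15699801  0.09205921]
```

View pics/t3.png

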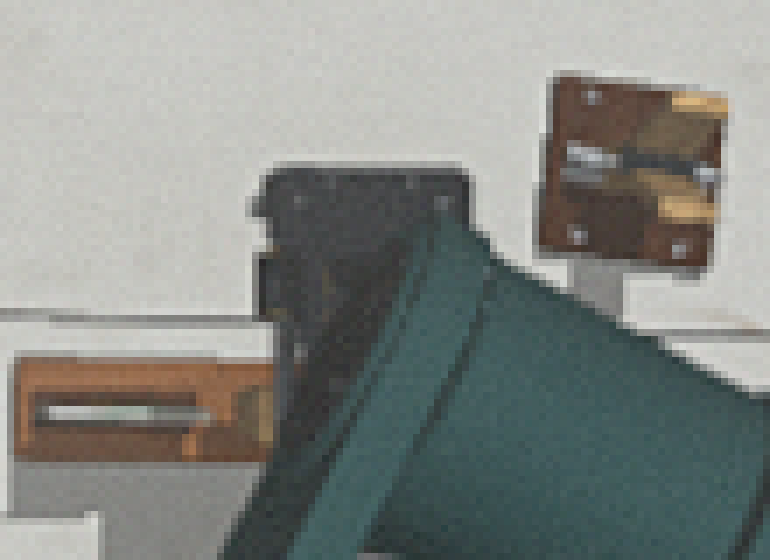

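send_rows([
  [-1,0,0.03,0.0,0],
  [-1,0,0.06,0,0],
  [-1,0,0.085,0,0],
  [-1,0.03,0.085,0,0],
  [-1,0.06,0.085,0,0],
])

```text
time: 2.88
tool_pos: [0.5253, -0.1571, 0.0362]
ee_rot: [1.156, 1.561, -0.395]
wrist_force: [-0.3, 0.3, -1.3]
width: 0.0458
```

send_rows([
  [-1,0,0,0.0,0],
  [-1,0,0,0,0],
  [-1,0,0,0,0],
])

```text
time: 3.13
tool_pos: [0.5216, -0.1563, 0.0348]
ee_rot: [1.15, 1.567, -0.403]
wrist_force: [0.2, -0.5, 1.7]
width: 0.0254
```

```bash
python3 ov.py pics/s5.png 190 150 300 235; python3 go.py
```

```text
[ 0.52158387 -0.15628692  0.03478845] 0.025378284151677585
t 3.18 p [ 0.522  -0.1565  0.0354] w 0.0214 F [0.1 1.  0.5] q [-0.4   0.14  1.59 -0.    1.41 -0.41]
x [ 0.0045 -0.0019 -1.    ] y [0.9998 0.0182 0.0044] yaw_y 0.0182
```

View pics/s5.png

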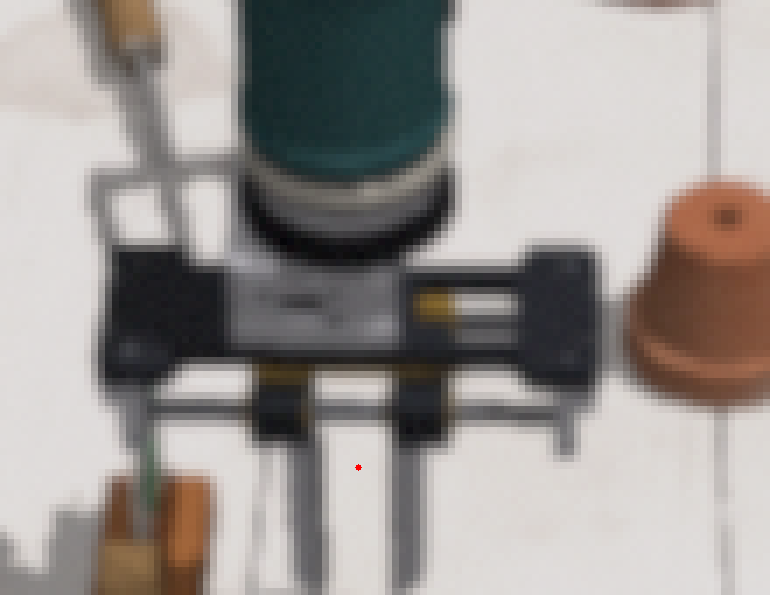

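```bash
python3 ov.py pics/s6.png 190 190 290 270; python3 go.py
```

```text
[ 0.52200456 -0.15652173  0.03537085] 0.021397439610104707
t 3.23 p [ 0.522  -0.1565  0.0355] w 0.0173 F [ 0.7 -0.3 -0.1] q [-0.4   0.14  1.59 -0.    1.41 -0.41]
x [ 0.0048 -0.0021 -1.    ] y [0.9998 0.0182 0.0048] yaw_y 0.0182
```

View pics/s6.png

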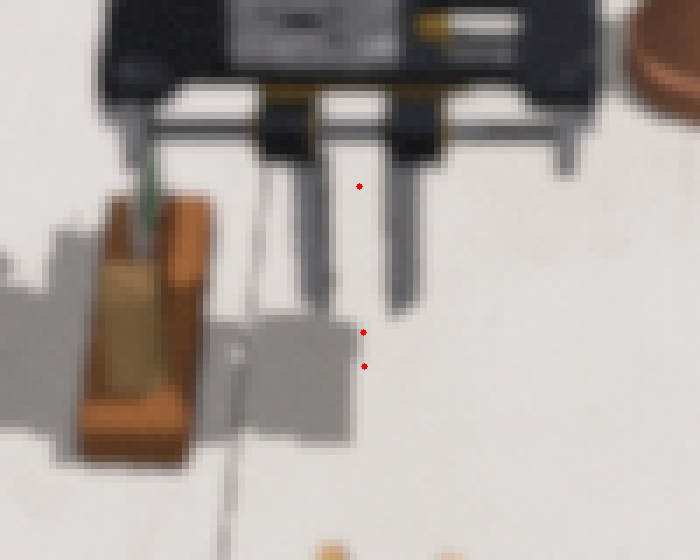

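```bash
python3 - <<'E'
from h import *
t=np.load("top.npz");s=np.load("side.npz")
ts=lambda p:(270+(p[0]+.5)/6-.5,160+(p[1]+.5)/6-.5)
A=onz(t["K"],t["T"],ts((236,480)),0);B=onz(t["K"],t["T"],ts((283,480)),0);print(A,B)
l=((A+B)/2-np.array([.4243,-.1574,.08]))/.08;print("light/h",l)
g=lambda p:(190+p[0]/7-.5,190+p[1]/7-.5)
for p in((355,318),(350,442),(355,380)): 
    q=onz(s["K"],s["T"],g(p),0);print(q, "h from x",(q[0]-.522-.0885)/l[0])
E
```

```text
[ 0.38579711 -0.13870823  0.        ] [ 0.38646667 -0.1621401   0.        ]
light/h [-0.47710135  0.08719792 -1.        ]
[ 0.51396741 -0.09728974  0.        ] h from x 0.20233141795475143
[ 0.51611815 -0.16391641  0.        ] h from x 0.1978234809405937
[ 0.5160577  -0.13117046  0.        ] h from x 0.19795018264307754
```

send_rows([
  [-1,0.01,0,0.0,0],
  [-1,0.02,0,0,0],
  [-1,0.025,0,0,0],
  [-1,0.025,0,0,0],
  [-1,0.025,0,0,0],
])

```text
time: 3.65
tool_pos: [0.5195, -0.1554, 0.0065]
ee_rot: [-1.945, 1.569, 2.786]
wrist_force: [0.8, 0.1, 0.0]
width: 0.0006
```

```bash
python3 ov.py pics/s7.png 190 190 290 270; python3 go.py
```

```text
[ 0.51952982 -0.15541051  0.00646916] 0.0005749113487505016
t 3.7 p [ 0.52   -0.1556  0.007 ] w 0.0004 F [-1.3  0.6 -0.6] q [-0.4   0.16  1.62 -0.    1.36 -0.41]
x [-7.e-04  2.e-04 -1.e+00] y [ 9.998e-01  1.840e-02 -7.000e-04] yaw_y 0.0184
```

View pics/s7.png

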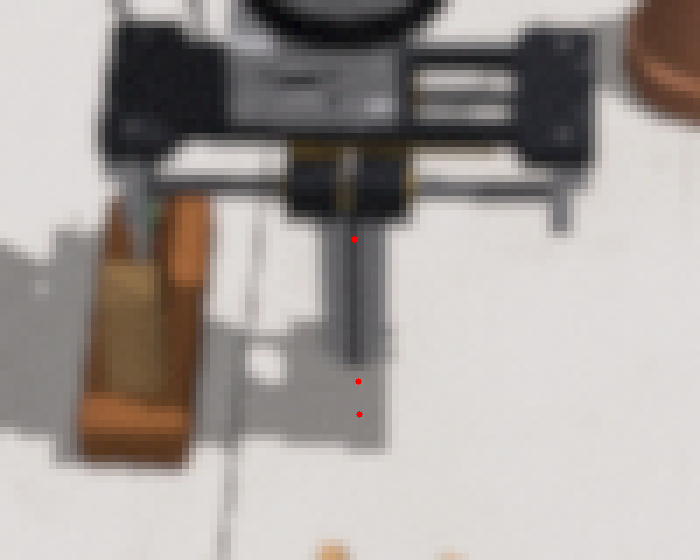

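send_rows([
  [-1,0.001,0,0.0,0],
  [-1,0.002,0,0,0],
  [-1,0.003,0,0,0],
  [-1,0.004,0,0,0],
  [-1,0.005,0,0,0],
])

```text
time: 4.12
tool_pos: [0.5203, -0.1557, 0.0024]
ee_rot: [1.041, 1.571, -0.511]
wrist_force: [-0.7, -0.1, -0.1]
width: 0.0007
```

send_rows([
  [-1,0.001,0,0.0,0],
  [-1,0.002,0,0,0],
  [-1,0.003,0,0,0],
  [-1,0.004,0,0,0],
  [-1,0.005,0,0,0],
])

```text
time: 4.53
tool_pos: [0.5203, -0.1557, -0.0027]
ee_rot: [0.305, 1.571, -1.247]
wrist_force: [0.9, 0.2, 0.4]
width: 0.0002
```

send_rows([
  [-1,0.002,0,0.0,0],
  [-1,0.004,0,0,0],
  [-1,0.006,0,0,0],
  [-1,0.007,0,0,0],
  [-1,0.007,0,0,0],
])

```text
time: 4.95
tool_pos: [0.5199, -0.1556, -0.0101]
ee_rot: [-1.873, 1.57, 2.858]
wrist_force: [0.3, -0.1, 0.1]
width: 0.0005
```

```bash
python3 ov.py pics/s8.png 190 190 290 270; python3 go.py
```

```text
[ 0.51994314 -0.15557671 -0.01008144] 0.0004722008498890622
t 5.0 p [ 0.5201 -0.1556 -0.0098] w 0.0002 F [ 0.3  0.4 -0.3] q [-0.4   0.18  1.64 -0.    1.32 -0.41]
x [-3.e-04  0.e+00 -1.e+00] y [ 9.998e-01  1.840e-02 -3.000e-04] yaw_y 0.0184
```

View pics/s8.png

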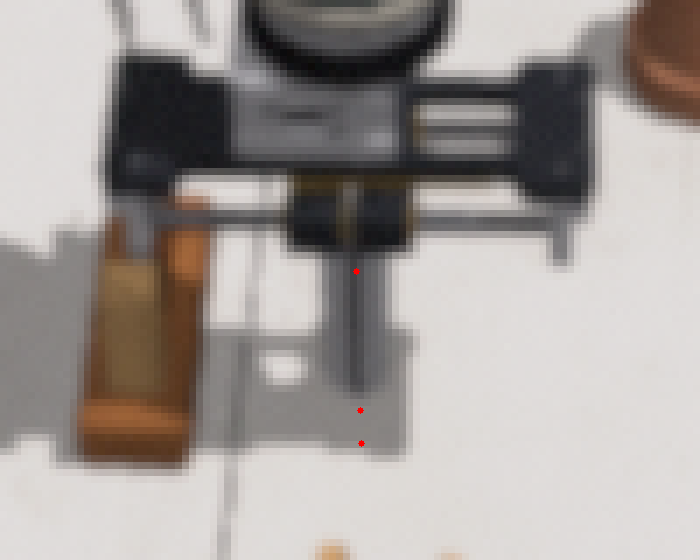

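send_rows([
  [-1,0.002,0,0.0,0],
  [-1,0.004,0,0,0],
  [-1,0.006,0,0,0],
  [-1,0.008,0,0,0],
  [-1,0.009,0,0,0],
])

```text
time: 5.42
tool_pos: [0.52, -0.1556, -0.0191]
ee_rot: [-1.78, 1.57, 2.951]
wrist_force: [-0.6, 0.0, 0.5]
width: 0.0006
```

send_rows([
  [-1,0.001,0,0.0,0],
  [-1,0.002,0,0,0],
  [-1,0.003,0,0,0],
  [-1,0.004,0,0,0],
])

```text
time: 5.75
tool_pos: [0.5203, -0.1557, -0.0227]
ee_rot: [0.855, 1.571, -0.697]
wrist_force: [-0.6, -0.7, 0.8]
width: 0.0005
```

send_rows([
  [-1,0.001,0,0.0,0],
  [-1,0.002,0,0,0],
  [-1,0.003,0,0,0],
])

```text
time: 6.0
tool_pos: [0.5203, -0.1557, -0.0257]
ee_rot: [0.613, 1.571, -0.94]
wrist_force: [-0.9, -0.2, -0.3]
width: 0.0008
```

```bash
python3 ov.py pics/s9.png 190 190 290 270; python3 go.py
```

```text
[ 0.52028222 -0.15571229 -0.02567164] 0.0008100545439509676
t 6.05 p [ 0.5201 -0.1556 -0.0259] w 0.0007 F [-0.6  1.2  0.1] q [-0.4   0.2   1.65 -0.    1.29 -0.41]
x [-3.e-04  0.e+00 -1.e+00] y [ 9.998e-01  1.840e-02 -3.000e-04] yaw_y 0.0184
```

View pics/s9.png

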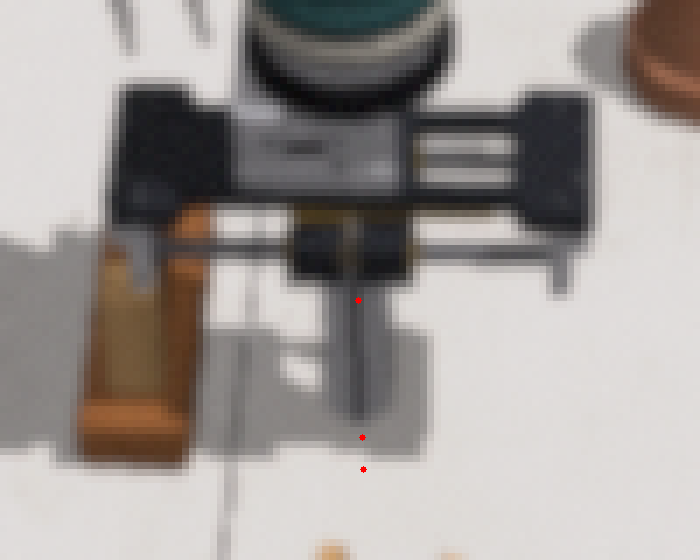

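send_rows([
  [-1,0.001,0,0.0,0],
  [-1,0.002,0,0,0],
])

```text
time: 6.22
tool_pos: [0.5203, -0.1557, -0.0276]
ee_rot: [0.842, 1.571, -0.71]
wrist_force: [0.2, -0.5, 0.1]
width: 0.0006
```

send_rows([
  [-1,0.001,0,0.0,0],
  [-1,0.001,0,0,0],
])

```text
time: 6.38
tool_pos: [0.5201, -0.1556, -0.0289]
ee_rot: [-1.807, 1.57, 2.923]
wrist_force: [-0.3, 0.3, -0.1]
width: 0.0003
```

send_rows([
  [-1,0.001,0,0.0,0],
  [-1,0.002,0,0,0],
])

```text
time: 6.55
tool_pos: [0.5203, -0.1557, -0.0306]
ee_rot: [0.828, 1.571, -0.725]
wrist_force: [0.3, -0.6, 0.2]
width: 0.0007
```

send_rows([
  [-1,0.001,0,0.0,0],
  [-1,0.001,0,0,0],
])

```text
time: 6.72
tool_pos: [0.5201, -0.1556, -0.0319]
ee_rot: [-1.798, 1.57, 2.933]
wrist_force: [0.3, 0.5, -0.0]
width: 0.0001
```

```bash
python3 - <<'E'
from h import *
im,K,T=snap("side");p=robot.get_obs()["tool_pos"]
x0,y0,k=200,215,12
c=cv2.resize(im[y0:262,x0:262],None,fx=k,fy=k,interpolation=cv2.INTER_CUBIC)
for z in(0,.005,.01):
    u=proj(K,T,[p[0],p[1],z])[0];print(z,u); cv2.circle(c,(int((u[0]-x0+.5)*k),int((u[1]-y0+.5)*k)),3,(0,0,255),-1)
cv2.imwrite("pics/s10.png",c)
im,K,T=snap("top")
x0,y0,k=280,165,7
c=cv2.resize(im[y0:245,x0:390],None,fx=k,fy=k,interpolation=cv2.INTER_CUBIC);cv2.imwrite("pics/t4.png",c)
E
```

```text
0 [241.12774461 250.41761333]
0.005 [241.09251391 249.19496743]
0.01 [241.05711118 247.96635158]
```

View pics/s10.png

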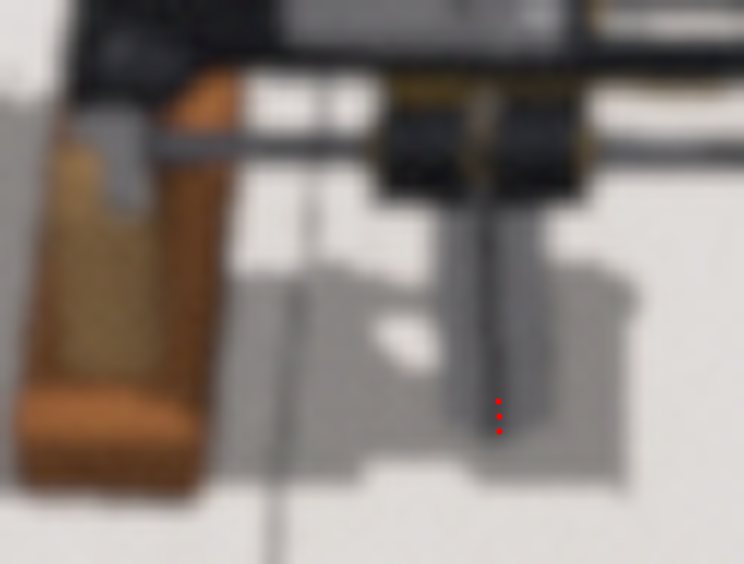

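View pics/t4.png

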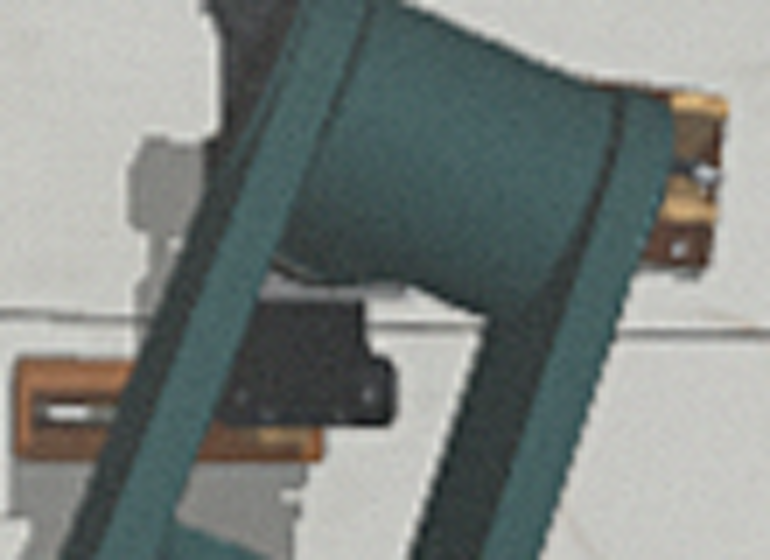

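send_rows([
  [-1,0.001,0,0.0,0],
  [-1,0.002,0,0,0],
  [-1,0.003,0,0,0],
])

```text
time: 7.07
tool_pos: [0.5205, -0.1558, -0.0329]
ee_rot: [0.792, 1.57, -0.761]
wrist_force: [-4.3, 1.7, 13.4]
width: 0.0005
```

send_rows([
  [-1,0.001,0,0.0,0],
  [-1,0.002,0,0,0],
])

```text
time: 7.23
tool_pos: [0.5205, -0.1558, -0.033]
ee_rot: [0.599, 1.57, -0.953]
wrist_force: [-7.8, 3.5, 23.0]
width: 0.0005
```

send_rows([
  [-1,0.001,0,0.0,0],
  [-1,0.002,0,0,0],
])

```text
time: 7.4
tool_pos: [0.5206, -0.1559, -0.033]
ee_rot: [0.58, 1.57, -0.972]
wrist_force: [-12.1, 4.2, 31.5]
width: 0.0005
```

```bash
python3 - <<'E'
from h import *
o=robot.get_obs();print(o["wrist_torque"],o["wrist_force"])
im,K,T=snap("side");p=o["tool_pos"]
x0,y0,k=200,215,12
c=cv2.resize(im[y0:262,x0:262],None,fx=k,fy=k,interpolation=cv2.INTER_CUBIC)
for dx in(-.0125,0,.0125):
  for dy in(-.008,.008):
    u=proj(K,T,[p[0]+dx,p[1]+dy,0])[0];print(u); cv2.circle(c,(int((u[0]-x0+.5)*k),int((u[1]-y0+.5)*k)),2,(0,0,255),-1)
cv2.imwrite("pics/s11.png",c)
E
```

```text
[ 0.82398606  2.3495728  -0.04196022] [-12.06476623   4.19621408  31.46225249]
[236.5743303  252.54728849]
[236.9629244 248.1818305]
[241.12936435 252.68301966]
[241.47793538 248.31492284]
[245.68743626 252.81884135]
[245.99593098 248.44810316]
```

View pics/s11.png

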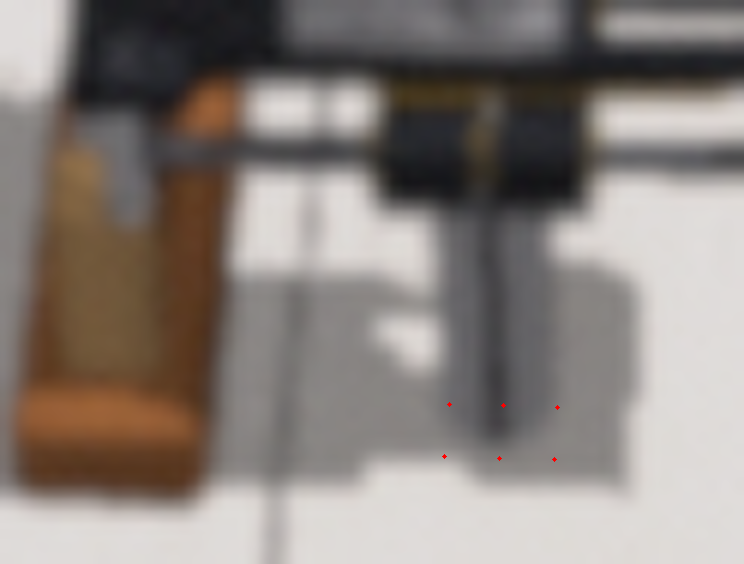

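send_rows([
  [0.7,-0.03,0,0.0,0],
  [0.7,-0.07,0,0,0],
  [0.7,-0.11,0,0,0],
  [0.7,-0.12,0,0,0],
])

```text
time: 7.78
tool_pos: [0.5242, -0.1573, 0.0892]
ee_rot: [1.158, 1.558, -0.395]
wrist_force: [1.6, -0.4, 0.8]
width: 0.0236
```

```bash
python3 go.py .4353 -.160 .08 .018
```

```text
t 7.78 p [ 0.5242 -0.1573  0.0892] w 0.0236 F [ 1.6 -0.4  0.8] q [-0.4   0.1   1.52  0.    1.51 -0.41]
x [ 0.0118 -0.0049 -0.9999] y [0.9998 0.0185 0.0117] yaw_y 0.0185
shift [ 0.0081 -0.0891  0.0011] roll 0.0005 rows>= 2.1 0.0
```

send_rows([
  [0.7,0,-0.03,0.001,0],
  [0.7,0,-0.06,0.002,0],
  [0.7,0,-0.085,0.003,0],
  [0.7,0,-0.085,0.003,0],
  [0.7,0,-0.085,0.003,0],
])

```text
time: 8.2
tool_pos: [0.4348, -0.1603, 0.0812]
ee_rot: [1.328, 1.57, -0.226]
wrist_force: [0.1, 0.3, -0.8]
width: 0.0568
```

```bash
python3 go.py .4353 -.160 .010 .018;  python3 ov.py pics/s12.png 160 160 270 245; python3 go.py .4353 -.160 .010 .018
```

```text
t 8.2 p [ 0.4348 -0.1603  0.0812] w 0.0568 F [ 0.1  0.3 -0.8] q [-0.48 -0.07  1.71  0.    1.5  -0.49]
x [ 7.e-04 -2.e-04 -1.e+00] y [9.999e-01 1.730e-02 7.000e-04] yaw_y 0.0173
shift [ 0.0712  0.0005 -0.0003] roll -0.0007 rows>= 1.7 0.0
[ 0.43479232 -0.16027294  0.08121496] 0.05680869837420998
t 8.25 p [ 0.4356 -0.1603  0.0814] w 0.0613 F [-0.5 -0.2  0.2] q [-0.48 -0.07  1.71  0.    1.5  -0.49]
x [ 1.e-03 -2.e-04 -1.e+00] y [0.9998 0.0178 0.001 ] yaw_y 0.0178
shift [ 0.0714 -0.0004 -0.0003] roll -0.0002 rows>= 1.7 0.0
```

View pics/s12.png

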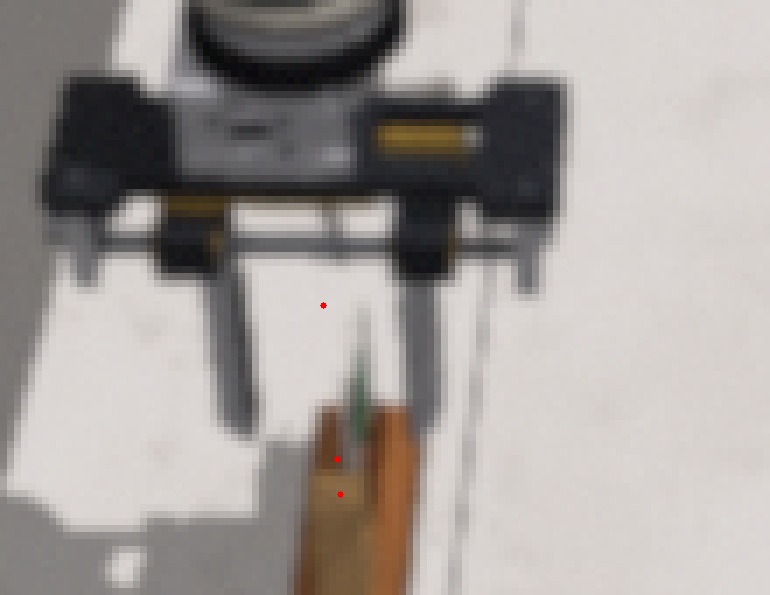

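send_rows([
  [0.6,0.03,0.001,0,0],
  [0.6,0.055,0.001,0,0],
  [0.6,0.071,0.001,0,0],
  [0.6,0.071,0.001,0,0],
  [0.6,0.071,0.001,0,0],
])

```text
time: 8.67
tool_pos: [0.4365, -0.1599, 0.0095]
ee_rot: [-2.108, 1.569, 2.623]
wrist_force: [-0.3, 0.2, 0.8]
width: 0.0752
```

```bash
python3 ov.py pics/s13.png 160 160 270 245; python3 go.py .4353 -.160 .010 .018
```

```text
[ 0.43648922 -0.15985167  0.00951543] 0.07523513893010746
t 8.72 p [ 0.4374 -0.1604  0.0108] w 0.0752 F [-0.  -0.3  0.5] q [-0.47 -0.01  1.8   0.    1.35 -0.49]
x [ 6.e-04 -2.e-04 -1.e+00] y [9.998e-01 1.890e-02 6.000e-04] yaw_y 0.0189
shift [ 0.0008 -0.0021 -0.0004] roll 0.0009 rows>= 0.1 0.0
```

View pics/s13.png

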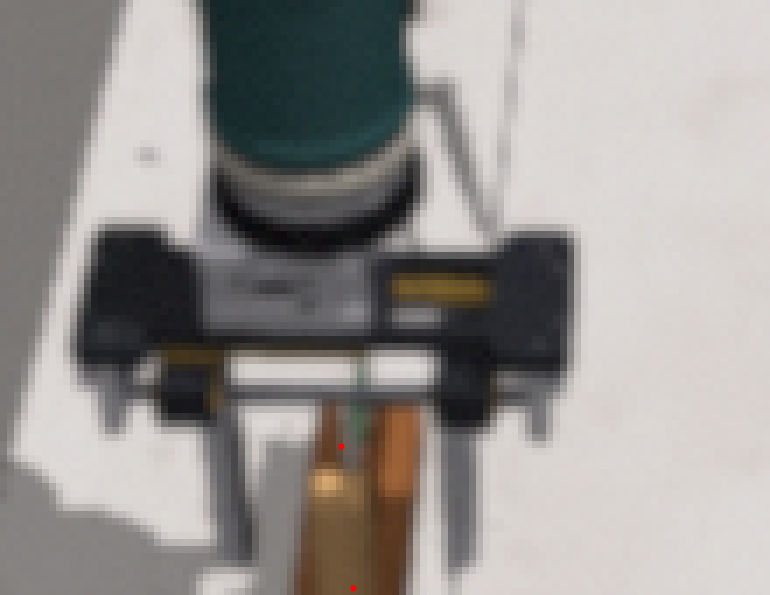

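send_rows([
  [-1,0,-0.0015,0,0],
  [-1,0,-0.0015,0,0],
  [-1,0,-0.0015,0,0],
  [-1,0,-0.0015,0,0],
  [-1,0,-0.0015,0,0],
])

```text
time: 9.13
tool_pos: [0.4352, -0.1605, 0.011]
ee_rot: [1.029, 1.57, -0.523]
wrist_force: [-0.1, 0.1, -0.0]
width: 0.045
```

send_rows([
  [-1,0,0,0,0],
  [-1,0,0,0,0],
  [-1,0,0,0,0],
  [-1,0,0,0,0],
])

```text
time: 9.47
tool_pos: [0.4347, -0.1603, 0.0103]
ee_rot: [-1.024, 1.571, -2.576]
wrist_force: [-1.1, 0.3, 0.7]
width: 0.0217
```

send_rows([
  [-1,0,0,0,0],
  [-1,-0.02,0,0,0],
  [-1,-0.05,0,0,0],
  [-1,-0.085,0,0,0],
  [-1,-0.12,0,0,0],
])

```text
time: 9.88
tool_pos: [0.4336, -0.1597, 0.1302]
ee_rot: [-2.007, 1.567, 2.724]
wrist_force: [1.5, -1.5, -2.8]
width: 0.0219
```

```bash
python3 ov.py pics/s14.png 160 110 270 235; python3 go.py .6543 .168 .13 .0866
```

```text
[ 0.43364926 -0.15970823  0.13021881] 0.021928248453178603
t 9.93 p [ 0.4382 -0.1619  0.1393] w 0.0217 F [ 1.2 -0.3  3.8] q [-0.48 -0.1   1.62  0.    1.61 -0.49]
x [ 0.0108 -0.0056 -0.9999] y [0.9998 0.0185 0.0107] yaw_y 0.0185
shift [ 0.0098  0.2221 -0.3259] roll -0.0681 rows>= 9.5 0.5
```

View pics/s14.png

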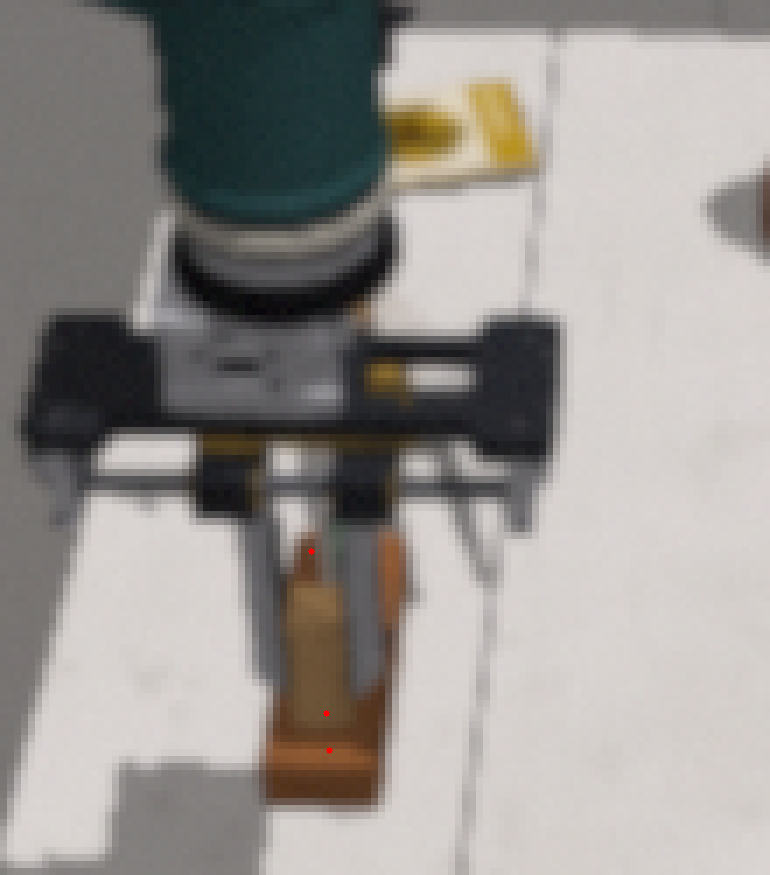

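send_rows([
  [-1,0,0.013,-0.018,0],
  [-1,0,0.034,-0.048,0],
  [-1,0,0.056,-0.08,0],
  [-1,0,0.078,-0.112,0],
  [-1,0,0.1,-0.144,0],
])

```text
time: 10.35
tool_pos: [0.5325, -0.013, 0.1295]
ee_rot: [-1.366, 1.57, -2.919]
wrist_force: [-0.4, -0.2, -2.3]
width: 0.0216
```

send_rows([
  [-1,0,0.022,-0.032,-0.02],
  [-1,0,0.044,-0.064,-0.04],
  [-1,0,0.066,-0.096,-0.06],
  [-1,0,0.088,-0.128,-0.068],
  [-1,0,0.106,-0.154,-0.068],
])

```text
time: 10.77
tool_pos: [0.6358, 0.1442, 0.1286]
ee_rot: [-1.755, 1.569, 3.046]
wrist_force: [0.5, -0.8, -1.5]
width: 0.0217
```

send_rows([
  [-1,0,0.012,-0.016,0],
  [-1,0,0.018,-0.024,0],
  [-1,0,0.018,-0.024,0],
  [-1,0,0.018,-0.024,0],
])

```text
time: 11.1
tool_pos: [0.6505, 0.1663, 0.1293]
ee_rot: [-1.087, 1.568, -2.571]
wrist_force: [-0.2, 0.0, -2.8]
width: 0.0219
```

```bash
python3 ov.py pics/s15.png 230 70 340 190; python3 go.py .6543 .168 .05 .0866
```

```text
[0.6505354  0.16632107 0.129266  ] 0.02187021796493726
t 11.15 p [0.6505 0.1657 0.1298] w 0.0219 F [-0.8 -0.2 -2.4] q [ 0.17  0.37  1.11 -0.    1.66  0.08]
x [-0.0015 -0.0013 -1.    ] y [ 0.9963  0.0854 -0.0016] yaw_y 0.0855
shift [ 0.0798  0.0041 -0.0021] roll -0.0011 rows>= 1.9 0.0
```

View pics/s15.png

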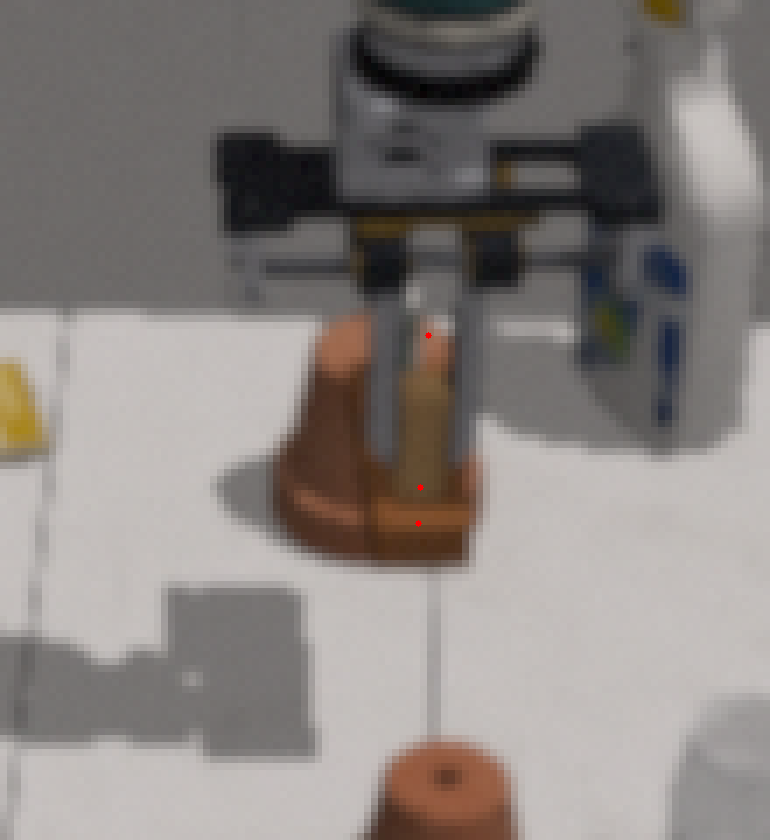

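send_rows([
  [-1,0.03,0.004,-0.002,0],
  [-1,0.06,0.004,-0.002,0],
  [-1,0.085,0.004,-0.002,0],
  [-1,0.1,0.004,-0.002,0],
  [-1,0.1,0.004,-0.002,0],
])

```text
time: 11.57
tool_pos: [0.6508, 0.1666, 0.0251]
ee_rot: [-1.414, 1.561, -2.901]
wrist_force: [-1.2, -1.2, -3.9]
width: 0.0218
```

```bash
python3 ov.py pics/s16.png 230 90 340 210; python3 - <<'E'
from h import *
im,K,T=snap("top")
crop(im,120,110,270,190,5,"pics/t5.png")
E
python3 go.py .6543 .168 .0103 .0866
```

```text
[0.65081878 0.16661465 0.02513373] 0.021797298858541144
t 11.67 p [0.6544 0.1678 0.0305] w 0.0216 F [-0.   0.1 -1.4] q [ 0.17  0.43  1.24 -0.    1.48  0.08]
x [-8.e-04 -5.e-04 -1.e+00] y [ 9.964e-01  8.470e-02 -9.000e-04] yaw_y 0.0848
shift [ 0.0202 -0.0001 -0.0002] roll -0.0018 rows>= 0.5 0.0
```

View pics/s16.png

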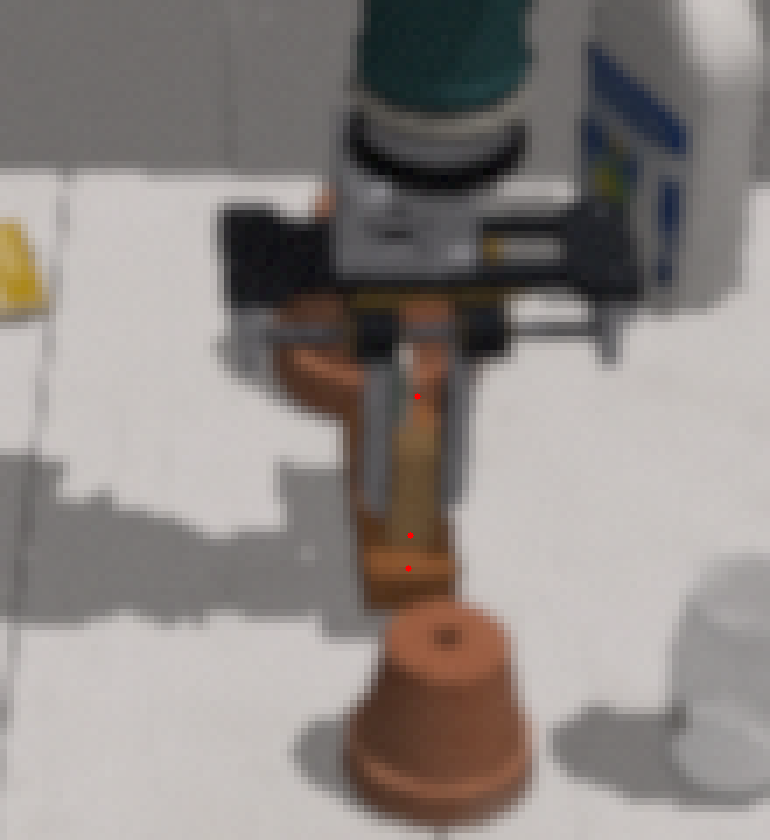

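View pics/t5.png

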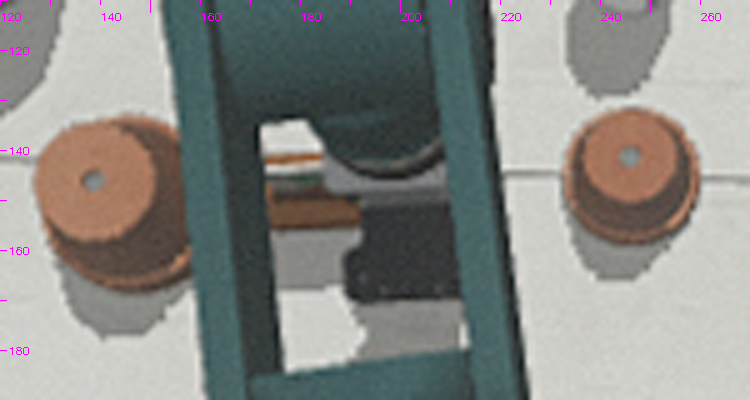

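send_rows([
  [-1,0.006,0,0,0],
  [-1,0.012,0,0,0],
  [-1,0.016,0,0,0],
  [-1,0.018,0,0,0],
  [-1,0.019,0,0,0],
])

```text
time: 12.08
tool_pos: [0.6548, 0.1693, 0.011]
ee_rot: [-1.242, 1.57, -2.727]
wrist_force: [0.0, 0.3, -1.9]
width: 0.0214
```

send_rows([
  [-1,0.001,0,0,0],
  [-1,0.002,0,0,0],
  [-1,0.003,0,0,0],
])

```text
time: 12.33
tool_pos: [0.6551, 0.1694, 0.0104]
ee_rot: [1.391, 1.57, -0.093]
wrist_force: [-4.4, -1.7, 8.0]
width: 0.022
```

send_rows([
  [-1,-0.001,0,0,0],
  [0.3,-0.001,0,0,0],
  [0.3,-0.001,0,0,0],
  [0.3,-0.001,0,0,0],
  [0.3,-0.001,0,0,0],
])

```text
time: 12.75
tool_pos: [0.6552, 0.1694, 0.0093]
ee_rot: [1.571, 1.57, 0.086]
wrist_force: [0.0, 0.4, 0.2]
width: 0.0448
```

send_rows([
  [0.3,0,0,0,0],
  [0.3,-0.02,0,0,0],
  [0.3,-0.05,0,0,0],
  [0.3,-0.085,0,0,0],
  [0.3,-0.12,0,0,0],
])

```text
time: 13.17
tool_pos: [0.6543, 0.1692, 0.1296]
ee_rot: [-1.456, 1.569, -2.941]
wrist_force: [0.8, 1.0, 0.5]
width: 0.0611
```

```bash
python3 go.py .5405 -.319 .13 -.1
```

```text
t 13.17 p [0.6543 0.1692 0.1296] w 0.0611 F [0.8 1.  0.5] q [ 0.17  0.38  1.1  -0.    1.66  0.08]
x [-2.1e-03 -4.0e-04 -1.0e+00] y [ 0.9963  0.0862 -0.0021] yaw_y 0.0864
shift [ 1.000e-04 -1.555e-01  4.765e-01] roll 0.1864 rows>= 12.0 1.5
```

send_rows([
  [0.5,0,-0.006,0.02,0],
  [0.5,0,-0.018,0.056,0],
  [0.5,0,-0.031,0.094,0],
  [0.5,0,-0.043,0.132,0],
  [0.5,0,-0.055,0.17,0],
])

```text
time: 13.58
tool_pos: [0.6143, -0.0061, 0.1295]
ee_rot: [1.099, 1.57, -0.384]
wrist_force: [0.5, 0.3, 0.0]
width: 0.0707
```

send_rows([
  [0.5,0,-0.012,0.038,0],
  [0.5,0,-0.024,0.076,0],
  [0.5,0,-0.037,0.114,0],
  [0.5,0,-0.049,0.152,0],
  [0.5,0,-0.062,0.19,0],
])

```text
time: 14.0
tool_pos: [0.5689, -0.2012, 0.1296]
ee_rot: [1.089, 1.57, -0.395]
wrist_force: [0.4, -0.1, 0.8]
width: 0.0705
```

```bash
python3 go.py .5405 -.319 .13 -.1; python3 - <<'E'
from h import *
im,K,T=snap("top")
crop(im,120,110,270,190,5,"pics/t6.png")
im,K,T=snap("side")
crop(im,240,90,340,220,6,"pics/s17.png")
E
python3 go.py .5405 -.319 .13 -.1
```

```text
t 14.0 p [ 0.5689 -0.2012  0.1296] w 0.0705 F [ 0.4 -0.1  0.8] q [-0.43  0.22  1.31  0.    1.62 -0.52]
x [ 7.e-04 -3.e-04 -1.e+00] y [9.963e-01 8.640e-02 6.000e-04] yaw_y 0.0865
shift [-0.0004 -0.0385  0.1149] roll 0.1865 rows>= 2.9 1.5
t 14.1 p [ 0.5677 -0.2055  0.1292] w 0.0705 F [-0.4  1.6  0.1] q [-0.44  0.22  1.31 -0.    1.62 -0.52]
x [-7.0e-04 -2.7e-03 -1.0e+00] y [ 9.969e-01  7.860e-02 -9.000e-04] yaw_y 0.0786
shift [-0.0005 -0.036   0.1111] roll 0.1786 rows>= 2.8 1.4
```

View pics/t6.png

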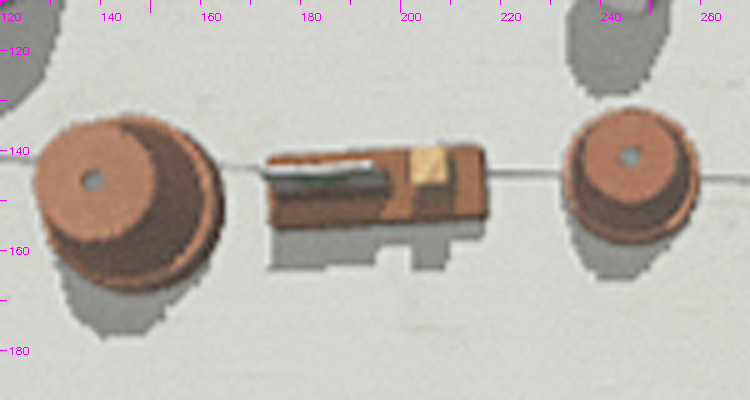

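View pics/s17.png

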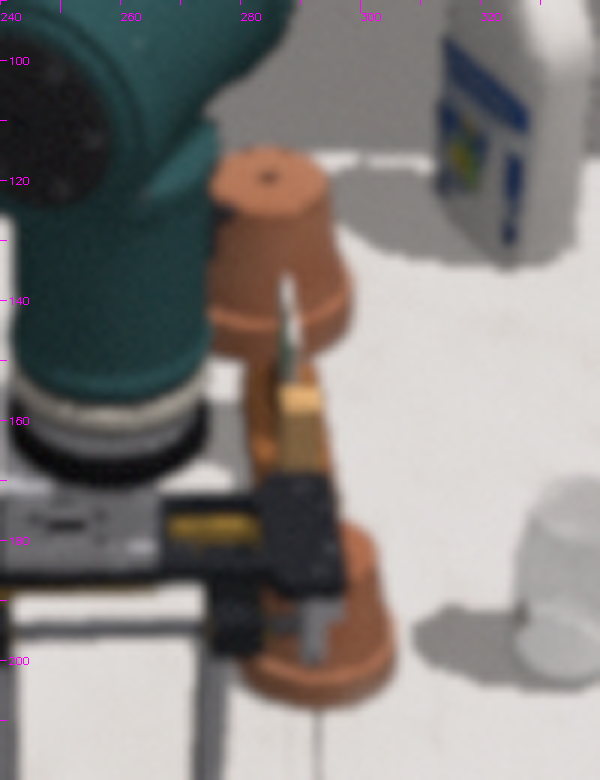

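```bash
cat > m2.py <<'E'
exec(open("m1.py").read().split("top=[((")[0])
tq=lambda p:px(p,120,110,5); sq=lambda p:px(p,240,90,6)
top=[((.022,.065,.026),tq((267,160))),((.022,-.065,.026),tq((485,146))),((-.022,-.065,.026),tq((488,216))),((-.022,.065,.026),tq((275,226))),
 ((0,-.008,.09),tq((374,164))),((.011,-.027,.08),tq((410,150))),((.011,-.049,.08),tq((446,147))),((-.011,-.049,.08),tq((448,183))),((-.011,-.027,.08),tq((412,187)))]
side=[((-.011,-.049,.08),sq((280,414))),((.011,-.049,.08),sq((321,411))),((.011,-.027,.08),sq((320,386))),((-.011,-.027,.08),sq((280,390))),((0,.058,.09),sq((288,272)))]
for a,b in((top,side),(top,[]),([],side)): print(*fit(None,a,b,[.65,.2,.08]))
E
python3 m2.py
```

```text
L top [0.63896612 0.3579196 ] side [0.63826526 0.35929764] tri [0.63848121 0.35750088 0.09523812]
R top [0.66512905 0.05852197] side [0.66403147 0.0600574 ] tri [0.66438314 0.05844084 0.07548237]
[0.65146879 0.20899657 0.07982919] [[-0.1 -1. ]
 [-0.1 -0.3]
 [-0.   0.3]
 [-1.2  0.4]
 [ 0.1  0.4]
 [-0.1 -0.3]
 [ 0.5 -0.1]
 [ 0.4  0.4]
 [-0.1 -0. ]
 [ 0.3 -0.1]
 [ 0.5  0.2]
 [ 0.   0.1]
 [-0.3 -0.4]
 [-0.4  1. ]]
[0.65127207 0.20888268 0.08892224] [[-0.1 -0.7]
 [-0.1 -0.5]
 [ 0.1  0.1]
 [-1.1  0.7]
 [ 0.1  0.5]
 [-0.1 -0.3]
 [ 0.5 -0.1]
 [ 0.5  0.3]
 [-0.1 -0. ]]
[0.65180663 0.20952627 0.05887595] [[ 0.1 -0.3]
 [ 0.3  0.1]
 [-0.1  0. ]
 [-0.4 -0.6]
 [ 0.   0.9]]
```

```bash
python3 - <<'E'
from h import *
t=np.load("top.npz");s=np.load("side.npz")
crop(t["im"],350,165,400,215,14,"pics/t_clip.png")
crop(s["im"],220,255,280,315,11,"pics/s_clip.png")
E
```

```text
(no output)
```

View pics/t_clip.png

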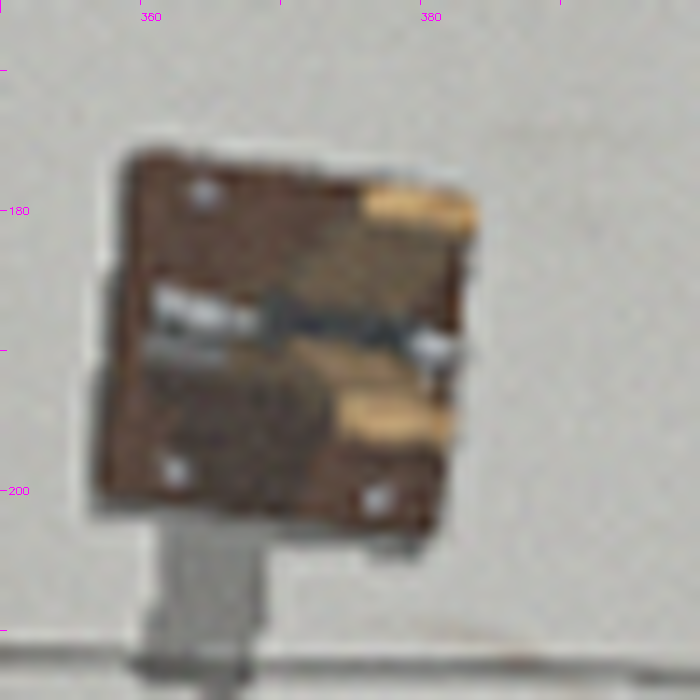

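View pics/s_clip.png

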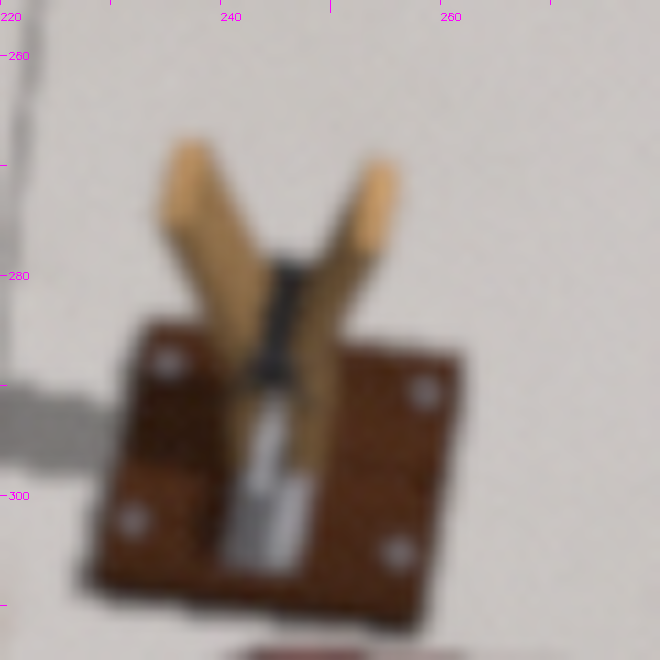

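```bash
python3 - <<'E'
from h import *
t=np.load("top.npz");s=np.load("side.npz")
a=lambda p:(350+(p[0]+.5)/14-.5,165+(p[1]+.5)/14-.5)
b=lambda p:(220+(p[0]+.5)/11-.5,255+(p[1]+.5)/11-.5)
T=t["K"],t["T"];S=s["K"],s["T"]
for nm,u,l in(("T",a((420,208)),a((395,417))),):
    A=onz(*T,u,.103);B=onz(*T,l,.103);print(nm,A,B,(A+B)/2,np.arctan2(A[1]-B[1],A[0]-B[0]))
A=onz(*S,b((378,205)),.103);B=onz(*S,b((186,182)),.103);print("S",A,B,(A+B)/2,np.arctan2(A[1]-B[1],A[0]-B[0]))
# rest screws z=.012
for p in((205,192),(175,470),(375,500)): print(onz(*T,a(p),.013))
for p in((167,361),(425,391),(397,552),(132,521)): print(onz(*S,b(p),.013))
# tongue end (top view) left end center z=.04
print(onz(*T,a((160,300)),.04), onz(*T,a((455,350)),.04))
E
```

```text
T [ 0.56292162 -0.3156409   0.103     ] [ 0.52152239 -0.31085673  0.103     ] [ 0.54222201 -0.31324881  0.103     ] -0.11505144647422419
S [ 0.56211634 -0.31771085  0.103     ] [ 0.52045915 -0.31304889  0.103     ] [ 0.54128775 -0.31537987  0.103     ] -0.11144871787697912
[ 0.57354092 -0.29915703  0.013     ]
[ 0.51386548 -0.29314018  0.013     ]
[ 0.50870889 -0.33582225  0.013     ]
[ 0.512352   -0.29190656  0.013     ]
[ 0.57185772 -0.29801939  0.013     ]
[ 0.56714629 -0.34234168  0.013     ]
[ 0.50762917 -0.33642133  0.013     ]
[ 0.54803674 -0.28211718  0.04      ] [ 0.53937517 -0.34374265  0.04      ]
```

```bash
python3 go.py .5415 -.319 .11 -.1
```

```text
t 14.1 p [ 0.5677 -0.2055  0.1292] w 0.0705 F [-0.4  1.6  0.1] q [-0.44  0.22  1.31 -0.    1.62 -0.52]
x [-7.0e-04 -2.7e-03 -1.0e+00] y [ 9.969e-01  7.860e-02 -9.000e-04] yaw_y 0.0786
shift [ 0.0195 -0.035   0.1111] roll 0.1786 rows>= 2.8 1.4
```

send_rows([
  [0.6,0,-0.012,0.035,0.06],
  [0.6,0.005,-0.023,0.07,0.12],
  [0.6,0.01,-0.032,0.1,0.18],
  [0.6,0.015,-0.036,0.111,0.186],
  [0.6,0.02,-0.036,0.111,0.186],
])

```text
time: 14.52
tool_pos: [0.5426, -0.3151, 0.1087]
ee_rot: [-0.82, 1.571, -2.493]
wrist_force: [-0.2, 1.3, -0.6]
width: 0.0751
```

send_rows([
  [0.6,0,0,0,0],
  [0.6,0,0,0,0],
])

```text
time: 14.68
tool_pos: [0.5436, -0.3111, 0.1089]
ee_rot: [-2.71, 1.569, 1.905]
wrist_force: [0.1, 0.4, 0.4]
width: 0.0752
```

```bash
python3 ov.py pics/s18.png 180 215 290 310; python3 go.py .5415 -.319 .04 -.1
```

```text
[ 0.54355298 -0.31114036  0.10887287] 0.07523126246791828
t 14.73 p [ 0.5439 -0.3112  0.1094] w 0.0753 F [ 0.4 -0.3  0.6] q [-0.61  0.28  1.28  0.    1.59 -0.51]
x [ 2.e-04  8.e-04 -1.e+00] y [ 9.953e-01 -9.680e-02  1.000e-04] yaw_y -0.097
shift [ 0.0694 -0.0016  0.0081] roll 0.003 rows>= 1.7 0.0
```

View pics/s18.png

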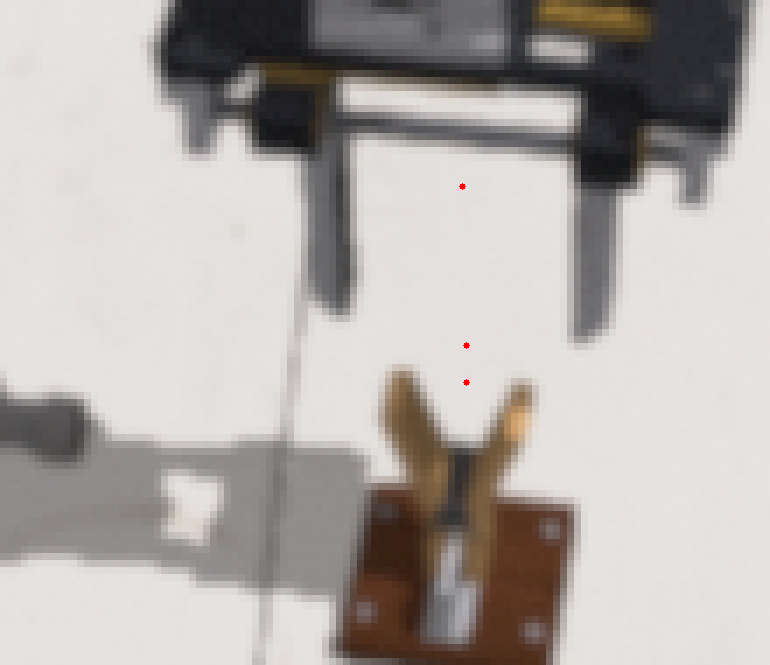

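send_rows([
  [0.6,0,-0.0016,0.008,0.003],
  [0.6,0.03,-0.0016,0.008,0.003],
  [0.6,0.055,-0.0016,0.008,0.003],
  [0.6,0.069,-0.0016,0.008,0.003],
  [0.6,0.069,-0.0016,0.008,0.003],
])

```text
time: 15.15
tool_pos: [0.5387, -0.3186, 0.0362]
ee_rot: [-2.085, 1.563, 2.526]
wrist_force: [-1.1, 0.5, -1.1]
width: 0.075
```

send_rows([
  [0.2,0,0,0,0],
  [0.2,0,0,0,0],
])

```text
time: 15.32
tool_pos: [0.5419, -0.3213, 0.0422]
ee_rot: [1.034, 1.568, -0.639]
wrist_force: [0.3, -0.4, 1.1]
width: 0.0656
```

```bash
python3 ov.py pics/s19.png 180 225 290 320; python3 go.py .5415 -.319 .04 -.1
```

```text
[ 0.54194789 -0.32128112  0.04224765] 0.06563000322725444
t 15.37 p [ 0.5422 -0.3216  0.0427] w 0.0616 F [-0.3  0.1  1.1] q [-0.63  0.32  1.36 -0.    1.46 -0.52]
x [ 0.0032 -0.0023 -1.    ] y [ 0.9948 -0.1018  0.0034] yaw_y -0.102
shift [ 0.0027 -0.0009 -0.0025] roll -0.002 rows>= 0.1 0.0
```

View pics/s19.png

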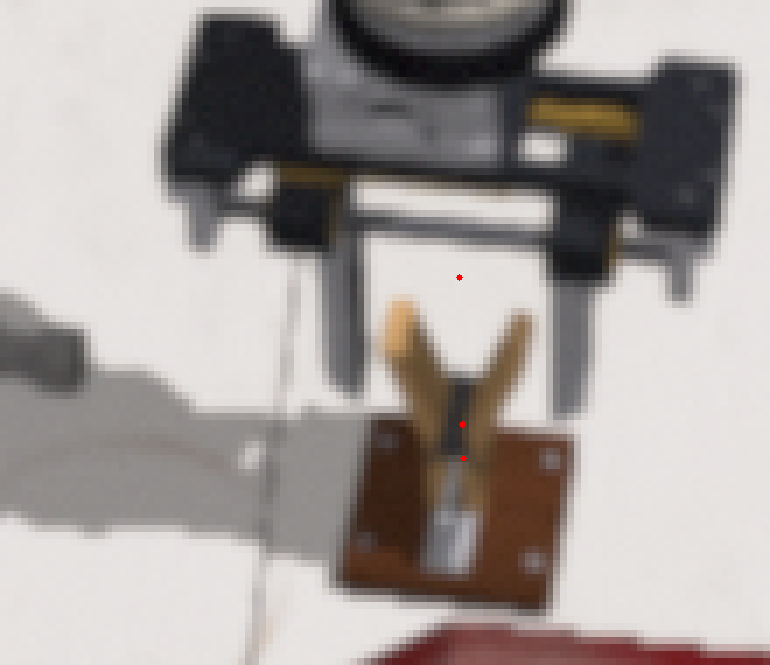

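```bash
python3 - <<'E'
from h import *
s=np.load("side.npz");S=s["K"],s["T"]
for y in(-.319,-.315,-.323): print(y,[proj(*S,[.5415,y+d,.0752])[0].round(1) for d in(-.008,0,.008)])
E
```

```text
-0.319 [array([245.2, 283.4]), array([245.3, 280.8]), array([245.5, 278.1])]
-0.315 [array([245.2, 282.1]), array([245.4, 279.4]), array([245.6, 276.8])]
-0.323 [array([245.1, 284.8]), array([245.2, 282.1]), array([245.4, 279.4])]
```

send_rows([
  [0.2,0.002,0,-0.0025,0],
  [-1,0.002,0,-0.0025,0],
  [-1,0.002,0,-0.0025,0],
  [-1,0.002,0,-0.0025,0],
  [-1,0.002,0,-0.0025,0],
])

```text
time: 15.78
tool_pos: [0.541, -0.3185, 0.0384]
ee_rot: [-0.422, 1.571, -2.095]
wrist_force: [-1.0, -0.1, 2.9]
width: 0.0331
```

send_rows([
  [-1,0,0,0,0],
  [-1,0,0,0,0],
  [-1,0,0,0,0],
  [-1,0,0,0,0],
  [-1,0,0,0,0],
])

```text
time: 16.2
tool_pos: [0.5412, -0.3187, 0.0386]
ee_rot: [0.892, 1.57, -0.781]
wrist_force: [-0.2, -0.6, 0.9]
width: 0.02
```

```bash
python3 ov.py pics/s20.png 180 225 290 320; python3 go.py .5415 -.319 .04 -.1
```

```text
[ 0.54122766 -0.31866314  0.03862413] 0.01999095243522573
t 16.25 p [ 0.5412 -0.3187  0.0386] w 0.0204 F [-0.5 -1.   1.4] q [-0.62  0.32  1.37 -0.    1.46 -0.52]
x [ 4.e-04 -5.e-04 -1.e+00] y [ 9.947e-01 -1.025e-01  5.000e-04] yaw_y -0.1027
shift [-0.0014  0.0003  0.0003] roll -0.0027 rows>= 0.0 0.0
```

View pics/s20.png

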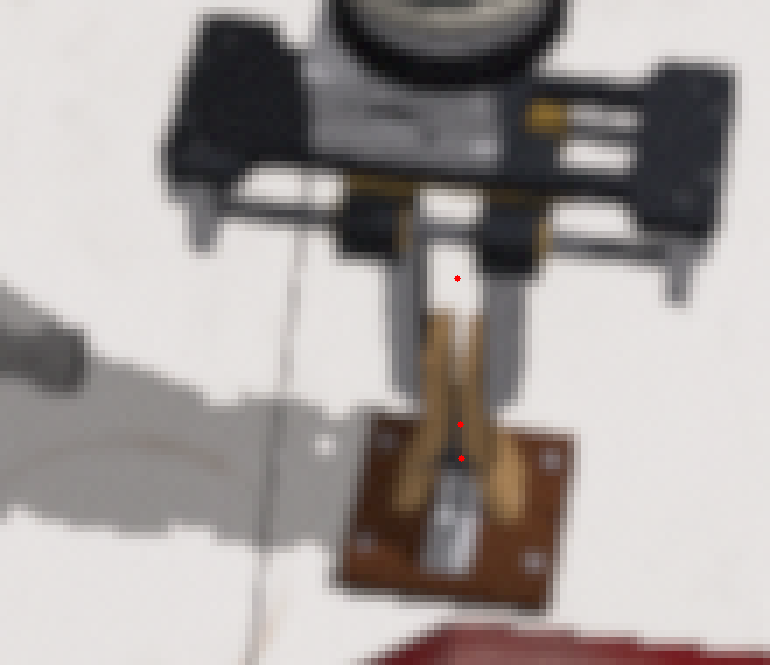

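send_rows([
  [-1,-0.01,0,0,0],
  [-1,-0.03,0,0,0],
  [-1,-0.06,0,0,0],
  [-1,-0.09,0,0,0],
  [-1,-0.11,0,0,0],
])

```text
time: 16.67
tool_pos: [0.542, -0.3188, 0.1521]
ee_rot: [1.139, 1.567, -0.535]
wrist_force: [0.8, -0.5, 0.5]
width: 0.02
```

send_rows([
  [-1,0,0,0,0],
  [-1,0,0,0,0],
  [-1,0,0,0,0],
])

```text
time: 16.92
tool_pos: [0.5404, -0.3179, 0.1466]
ee_rot: [-2.104, 1.568, 2.506]
wrist_force: [0.3, 0.1, -1.9]
width: 0.0198
```

```bash
python3 ov.py pics/s21.png 180 195 290 310; python3 go.py .649 .2297 .1486 .085
```

```text
[ 0.54037272 -0.31789321  0.14655555] 0.01975692907089028
t 16.97 p [ 0.54   -0.3176  0.1457] w 0.0198 F [ 0.4 -0.  -0.9] q [-0.62  0.27  1.21  0.    1.66 -0.52]
x [-0.0035  0.0026 -1.    ] y [ 0.9947 -0.1024 -0.0038] yaw_y -0.1026
shift [-0.0019  0.0524 -0.5556] roll -0.1876 rows>= 13.4 1.5
```

View pics/s21.png

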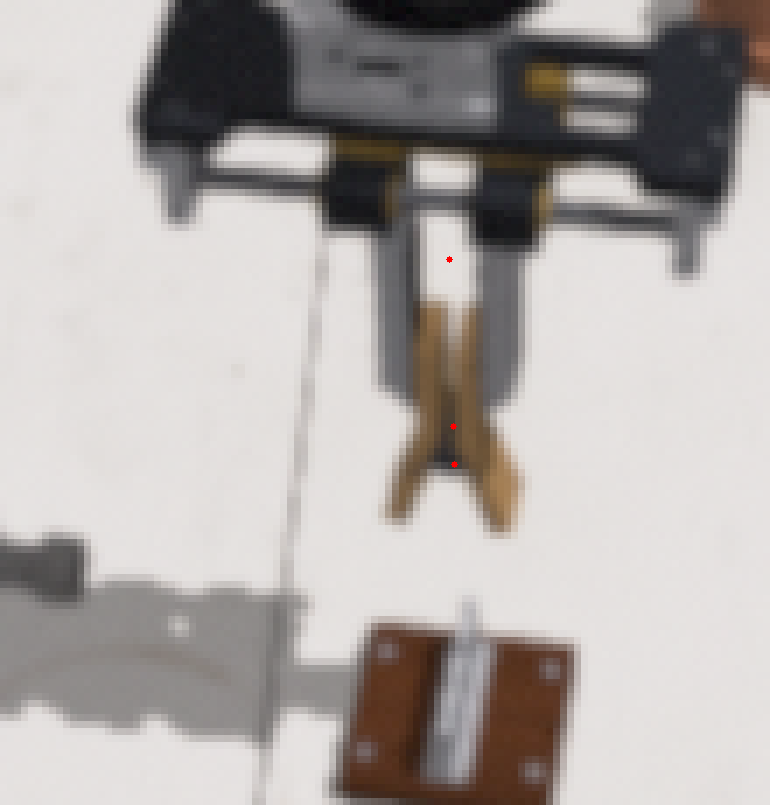

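send_rows([
  [-1,0,0.001,-0.015,0],
  [-1,0,0.004,-0.045,0],
  [-1,0,0.008,-0.083,0],
  [-1,0,0.012,-0.122,0],
  [-1,0,0.015,-0.16,0],
])

```text
time: 17.38
tool_pos: [0.5715, -0.1579, 0.1464]
ee_rot: [-2.06, 1.567, 2.55]
wrist_force: [1.0, 0.1, -0.7]
width: 0.0203
```

send_rows([
  [-1,0,0.004,-0.039,0],
  [-1,0,0.007,-0.078,0],
  [-1,0,0.011,-0.117,0],
  [-1,0,0.014,-0.156,0],
  [-1,0,0.018,-0.195,0],
])

```text
time: 17.8
tool_pos: [0.6088, 0.0345, 0.1466]
ee_rot: [-1.647, 1.567, 2.964]
wrist_force: [0.5, 0.5, -1.1]
width: 0.0199
```

send_rows([
  [-1,0,0.003,-0.038,-0.04],
  [-1,0,0.007,-0.076,-0.08],
  [-1,0,0.01,-0.112,-0.12],
  [-1,0,0.013,-0.142,-0.16],
  [-1,0,0.015,-0.165,-0.18],
])

```text
time: 18.22
tool_pos: [0.6404, 0.198, 0.146]
ee_rot: [-1.766, 1.567, 3.029]
wrist_force: [0.2, -0.5, -0.6]
width: 0.0201
```

```bash
python3 go.py .649 .2297 .1486 .085
```

```text
t 18.22 p [0.6404 0.198  0.146 ] w 0.0201 F [ 0.2 -0.5 -0.6] q [0.21 0.37 1.09 0.   1.69 0.13]
x [-3.9e-03  4.0e-04 -1.0e+00] y [ 0.9966  0.0819 -0.0038] yaw_y 0.082
shift [-0.0026  0.0112 -0.0309] roll -0.003 rows>= 0.8 0.0
```

send_rows([
  [-1,0,0.005,-0.018,-0.003],
  [-1,0,0.01,-0.033,-0.006],
  [-1,0,0.01,-0.034,-0.006],
  [-1,0,0.01,-0.034,-0.006],
  [-1,0,0.01,-0.034,-0.006],
])

```text
time: 18.63
tool_pos: [0.6485, 0.2281, 0.1472]
ee_rot: [-1.151, 1.568, -2.638]
wrist_force: [-0.1, -0.7, -0.9]
width: 0.0203
```

```bash
python3 ov.py pics/s22.png 230 60 340 180; python3 go.py .649 .2297 .1486 .085
python3 - <<'E'
from h import *
im,K,T=snap("top")
crop(im,120,110,270,190,5,"pics/t7.png")
E
```

```text
[0.64851907 0.22811332 0.14721643] 0.020275903917275944
t 18.68 p [0.6488 0.2277 0.1477] w 0.0202 F [-0.3 -0.1 -0.7] q [ 0.26  0.41  1.03 -0.    1.7   0.17]
x [-1.4e-03 -9.0e-04 -1.0e+00] y [ 0.9966  0.0826 -0.0014] yaw_y 0.0827
shift [-0.0009  0.0004 -0.002 ] roll -0.0023 rows>= 0.1 0.0
```

View pics/s22.png

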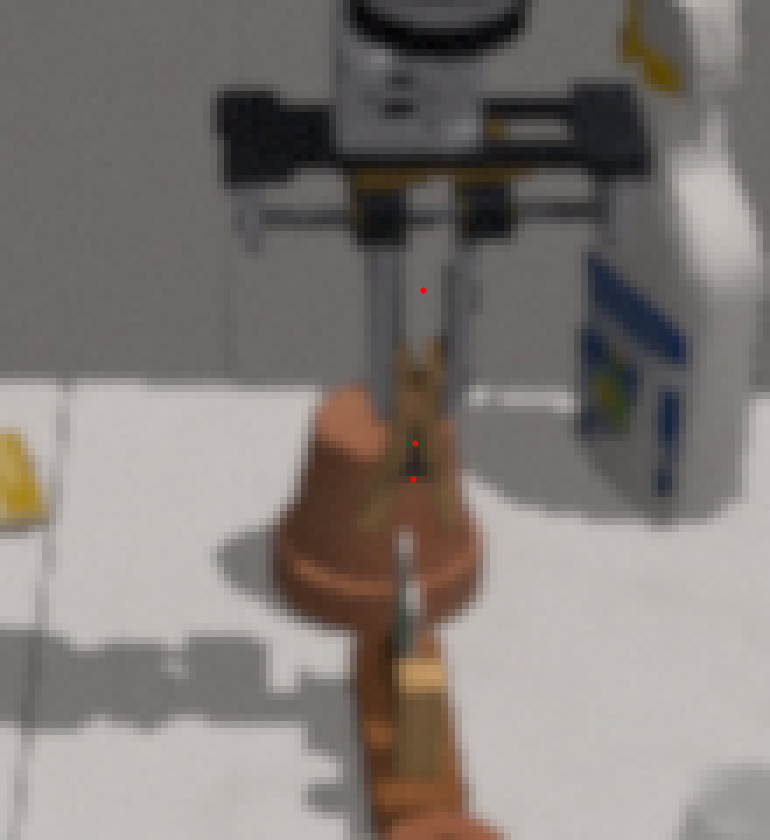

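View pics/t7.png

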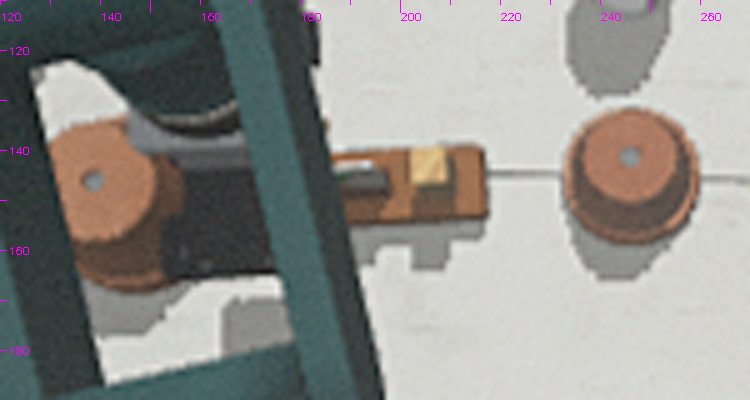

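```bash
python3 - <<'E'
from h import *
s=np.load("side.npz");S=s["K"],s["T"]
f=lambda P:((proj(*S,P)[0]-[230,60]+.5)*7).round(0)
for nm,P in(("mid",[.6494,.2339,.09]),("near",[.6522,.2011,.09]),("far",[.6466,.2667,.09]),("midtip",[.6494,.2339,.07]),("clip tips now",[.649,.2325,.1655-.037]),("clip tips now near",[.649,.2325-.012,.1655-.037]),("clip tips later",[.649,.2325,.071])): print(nm,f(P))
E
```

```text
mid [410. 576.]
near [417. 619.]
far [403. 535.]
midtip [408. 612.]
clip tips now [413. 508.]
clip tips now near [413. 524.]
clip tips later [407. 612.]
```

send_rows([
  [-1,0,0.001,-0.003,-0.002],
  [-1,0.006,0.001,-0.003,-0.002],
  [-1,0.015,0.001,-0.003,-0.002],
  [-1,0.025,0.001,-0.003,-0.002],
  [-1,0.03,0.001,-0.003,-0.002],
])

```text
time: 19.15
tool_pos: [0.6491, 0.231, 0.1155]
ee_rot: [-1.347, 1.567, -2.833]
wrist_force: [0.4, -0.3, -1.1]
width: 0.0198
```

send_rows([
  [-1,0,0,0,0],
  [-1,0,0,0,0],
])

```text
time: 19.32
tool_pos: [0.6496, 0.2314, 0.117]
ee_rot: [-1.344, 1.569, -2.83]
wrist_force: [-0.7, -0.2, -0.3]
width: 0.0202
```

```bash
python3 ov.py pics/s23.png 250 85 330 170; python3 go.py .6493 .2317 .0906 .085
```

```text
[0.64956854 0.23140286 0.11703599] 0.020177749540549968
t 19.37 p [0.65   0.2316 0.118 ] w 0.0201 F [-0.1  0.7 -0.7] q [ 0.26  0.42  1.08 -0.    1.65  0.17]
x [-5.e-04 -2.e-04 -1.e+00] y [ 9.964e-01  8.530e-02 -5.000e-04] yaw_y 0.0854
shift [ 0.0274 -0.0007 -0.0002] roll 0.0004 rows>= 0.7 0.0
```

View pics/s23.png

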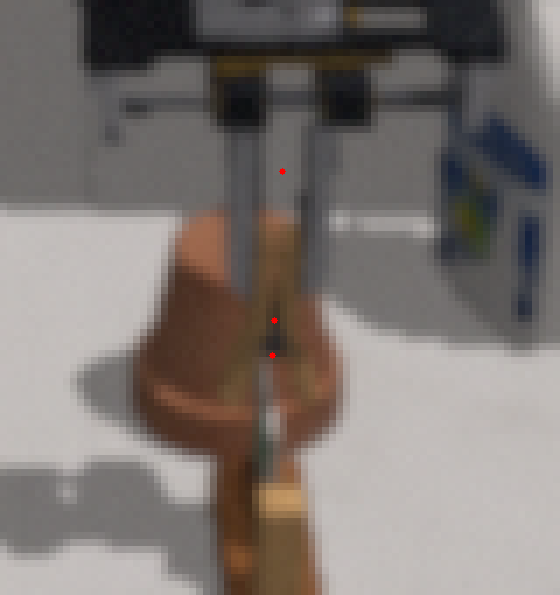

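send_rows([
  [-1,0.006,-0.0007,0,0],
  [-1,0.013,-0.0007,0,0],
  [-1,0.02,-0.0007,0,0],
  [-1,0.025,-0.0007,0,0],
  [-1,0.027,-0.0007,0,0],
])

```text
time: 19.78
tool_pos: [0.6486, 0.2313, 0.0894]
ee_rot: [-1.355, 1.568, -2.84]
wrist_force: [-0.3, -0.5, -0.8]
width: 0.0204
```

send_rows([
  [-1,0,0,0,0],
  [-1,0,0,0,0],
  [-1,0,0,0,0],
])

```text
time: 20.03
tool_pos: [0.6497, 0.2316, 0.0918]
ee_rot: [1.594, 1.57, 0.109]
wrist_force: [0.2, -0.2, -0.1]
width: 0.0199
```

```bash
python3 - <<'E'
from h import *
o=robot.get_obs();print(o["tool_pos"],o["width"],o["wrist_force"])
im,K,T=snap("side");x0,y0,k=262,90,11
c=cv2.resize(im[y0:142+15,x0:322],None,fx=k,fy=k,interpolation=cv2.INTER_CUBIC)
for P in([.6494,.2339,.09],[.6522,.2011,.09],[.6466,.2667,.09]):
    u=proj(K,T,P)[0];cv2.circle(c,(int((u[0]-x0+.5)*k),int((u[1]-y0+.5)*k)),3,(0,0,255),-1)
cv2.imwrite("pics/s24.png",c)
im,K,T=snap("top");crop(im,120,110,270,190,5,"pics/t8.png")
E
python3 go.py .6493 .2317 .0906 .085
```

```text
[0.64973365 0.23162588 0.09176815] 0.019891554820047157 [ 0.23982411 -0.24000701 -0.09064565]
t 20.13 p [0.6498 0.2316 0.0919] w 0.0204 F [-0.2  0.3 -1.1] q [ 0.26  0.42  1.12 -0.    1.6   0.18]
x [ 9.e-04  2.e-04 -1.e+00] y [0.9964 0.0852 0.001 ] yaw_y 0.0853
shift [ 0.0013 -0.0005 -0.0001] roll 0.0003 rows>= 0.0 0.0
```

View pics/s24.png

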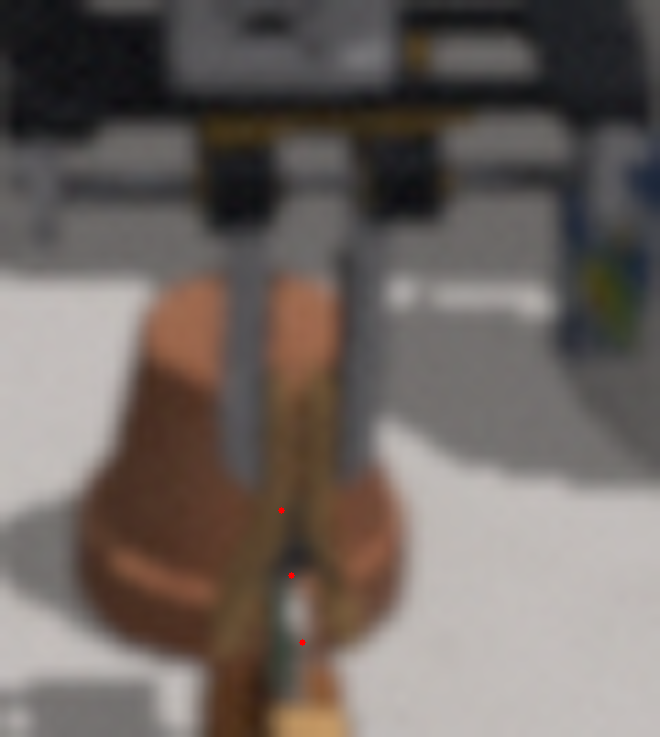

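View pics/t8.png

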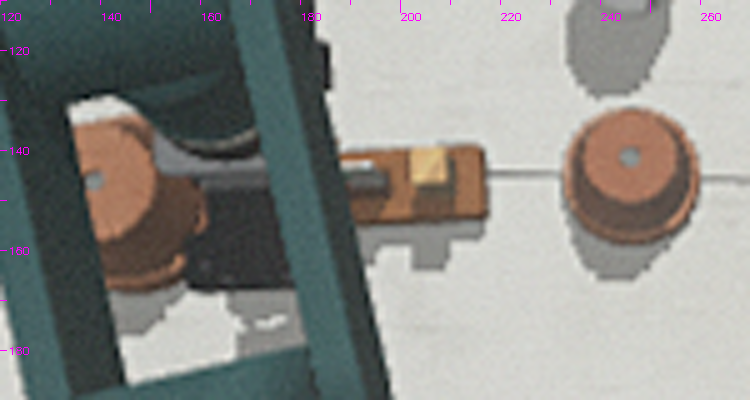

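send_rows([
  [-1,0.001,0,0,0],
  [-1,0.0015,0,0,0],
  [-1,0.0015,0,0,0],
  [-1,0.0015,0,0,0],
  [-1,0.0015,0,0,0],
])

```text
time: 20.55
tool_pos: [0.6494, 0.2315, 0.0898]
ee_rot: [-0.481, 1.571, -1.966]
wrist_force: [-0.9, 0.2, -0.2]
width: 0.0201
```

send_rows([
  [-1,0,0,0,0],
  [-1,0,0,0,0],
  [-1,0,0,0,0],
  [-1,0,0,0,0],
  [-1,0,0,0,0],
])

```text
time: 20.97
tool_pos: [0.6495, 0.2316, 0.0899]
ee_rot: [0.772, 1.571, -0.714]
wrist_force: [0.2, -0.2, -0.7]
width: 0.0201
```

```bash
python3 - <<'E'
from h import *
o=robot.get_obs();print(o["tool_pos"],o["width"],o["wrist_force"],o["qvel"].round(3))
im,K,T=snap("side");cv2.imwrite("pics/s25full.png",im);x0,y0,k=274,115,16
c=cv2.resize(im[y0:152,x0:304],None,fx=k,fy=k,interpolation=cv2.INTER_CUBIC)
cv2.imwrite("pics/s25.png",c)
t=np.load("side.npz");d=cv2.absdiff(t["im"],im).max(2);m=(d>60).astype(np.uint8)*255;cv2.imwrite("pics/diff.png",np.hstack([im,cv2.cvtColor(m,8)])[:, :])
E
python3 -c "
import cv2;i=cv2.imread('pics/diff.png');cv2.imwrite('pics/diff.png',cv2.resize(i,(800,300)))"
```

```text
[0.64948427 0.23156247 0.08986316] 0.02010101712576725 [ 0.18052457 -0.16787709 -0.7280831 ] [-0.    -0.001  0.001 -0.     0.001 -0.001]
```

View pics/s25.png

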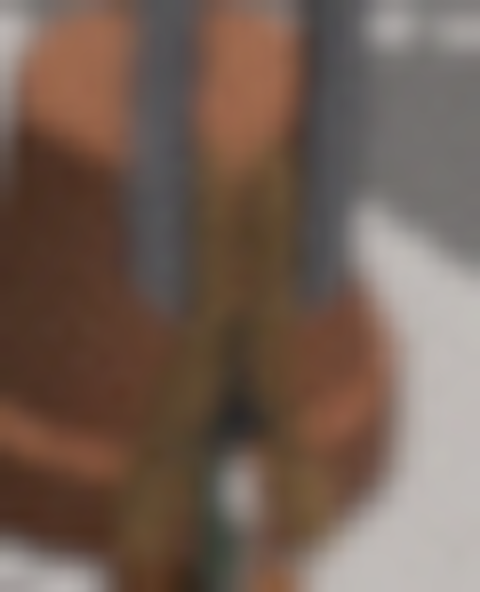

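View pics/diff.png

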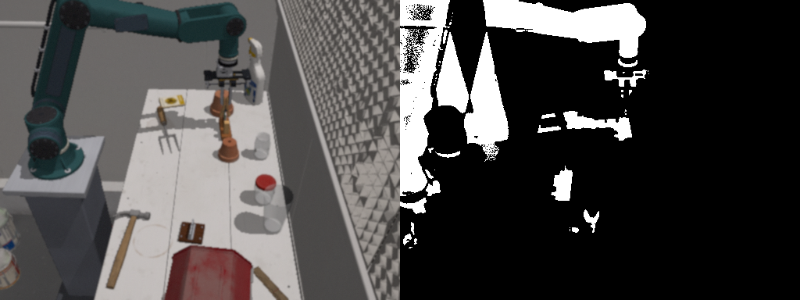

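```bash
python3 - <<'E'
from bench import robot
print(robot.close_job()); o=robot.get_obs(); print(o["time"],o["width"],o["tool_pos"])
E
```

```text
the job is handed in; nothing more can be done
None
the job is handed in; nothing more can be done
```

The job is done and handed in at about 21 s. The stand is midway between the pots and released. The clip is held squeezed open over the middle of the card's top edge, in the order you asked.

- **Stand:** The cameras put it at (0.6515, 0.2090), yaw about 0.08 rad. The midpoint measured between the pots is (0.6516, 0.2088), yaw 0.087. The side view alone gave a yaw of 0.059; the top view gave 0.089.
- **Clip:** The last view shows one jaw on each side of the card, centred to about 1–2 mm. The jaw tips are about 19–20 mm below the edge, worked out from the lift height. The last wrist force was under 1 N, so I saw no sign of contact with the card or stand. The fingers read 20 mm, about the clip's firm stop.
- **Bystanders:** Comparing before and after in the side view showed no change at the pots, the packet or the fork, apart from the arm and its shadow.
- **Disagreement found:** The reported tool height was about 33 mm lower than the real fingertips. I confirmed this by lowering the shut fingers onto the bare bench until they touched, at up to about 31 N along the arm. I used that offset for the rest of the job. Sideways, the camera views suggested the reported position was also about 3–5 mm off along y. I allowed for that from the pictures but did not confirm it by touch.

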